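# Find the socket that fits the grain mill's nut

## Robot

A 7-joint arm with a two-finger parallel gripper is mounted at the origin on a cart in front of the work surface, level with it; the furniture and walls round the work are solid. World frame = base frame: x ahead of the robot, y to its left, z up, the work surface at z = 0. Lengths are in m, angles in rad, forces in N, time in s.
With the tool pointing down it reaches from about 0.4 to 0.85 m from the base axis. Payload 10.4 kg.
Tool frame: the origin (TCP) lies midway between the tips of the shut fingers; the grasp point (between the pads) lies 19 mm behind it; z points along the fingers, y is the direction in which the jaws open and shut (so a half turn about z gives the same grasp; the last joint's range is limited). The gripper opens to 85 mm and grips with 20 to 120 N. Pads are 22 mm wide; open, the fingers measure 114 mm over their backs; the gripper's body (76 mm by 85 mm) begins 54 mm behind the grasp point. The pads swing forward as they close: fully open they stand 13 mm farther back than shut.
Start: joints at [1.319, 0.332, -0.065, 1.46, 0.022, 1.35, -0.088], TCP at [0.142, -0.609, 0.231] pointing down, gripper open.
Joint ranges: [-2.6, 2.6], [-0.5, 2.12], [-1.47, 1.34], [0.16, 2.42], [-1.27, 4.41], [0.06, 2.06], [-2.6, 2.6]. Speed limits (rad/s): [2.22, 2.22, 2.79, 2.79, 3.14, 3.14, 3.14].

## Interface

Orientations are given as a unit quaternion [x, y, z, w].
In Python, from workcell import manip, viewer gives the robot as it stands.
- The arm moves only by the tool move_arm, never from a script. Its argument "deltas" is a list of rows, each a list of 7 numbers: the shift along the tool's x, y, z in m, then the turn, a rotation vector about the tool's x, y, z in degrees, then the opening, from -1 (shut) to 1 (fully open). In form: [[dx, dy, dz, wx, wy, wz, gripper], ...]. A call has 1 to 10 rows; each row shifts and turns the commanded pose from where the row before left it, along the tool's axes as they then stand; what a row does not reach is not made up. A row lasts 1/8 s, in which the tool goes at most 62.5 mm and 10.7 degrees, less where a joint would pass 70% of its speed; a pose out of reach is approached as far as the arm can. A call with a gripper value outside its range is refused whole. The fingers move at their own pace and stop on an object; "force" is the grip in N (left out, the last holds). Time passes only in rows, so rows that do not move let the fingers close. It gives the time, the measured TCP pose, the force and the opening at its end, in the units of the state.
- manip.get_obs(): the state, without advancing time (a new reading comes with each control period).
- viewer.camera(name): name is "scene" or "side" or "wrist"; returns (picture, depth): 480x640x3 uint8, red, green, blue; 480x640 float32, m along the optical axis (not along the pixel's ray), 0 where there is no reading.
- viewer.calibration(name): a dict with "fx", "fy", "cx", "cy" (pixels), "R" (3x3) and "t" (3): a world point X has camera coordinates R X + t; the wrist camera has in their place "T_tool_cam" (4x4, takes a point from camera to tool coordinates, whose origin is the TCP and whose axes are the flange's). Camera axes: x right, y down, z forward; pixel columns grow to the right and rows downward; lengths in m; the calibration is good to about 2 mm. A picture is of the moment at which its call begins: read the wrist's pose just before it. calibration takes no time and is no camera call.
- manip.hand_in(): hands the job in, once; it reports no verdict.
The state is a dict: "clock": time; "joint_pos": joint angles; "joint_velocities": joint speeds; "tau": joint torques, N m; "position": TCP position; "ee_rot": TCP orientation; "ft_force": force on the tool from outside, world axes, zero at the start; "torque": the same for the moment, N m; "grip_width": opening from 0.0 (shut) to 1.0 (fully open).
Only numpy, scipy, OpenCV 4.12 (cv2) and the standard library are available. Lean on these libraries where they do the work, as an engineer would, in place of code of your own. Each camera call takes 0.05 s, during which the arm holds its last target.

## Task

The nut on top of the green grain mill has to be tightened, but nobody knows which of the three sockets in the wooden rack fits it. Try them on the nut, putting any that does not go down over it back upright in the rack, and leave the bystanders where they are. Finish while still holding the socket that fits, upright and fully down over the nut: do not let go of it.

Things in the scene. Friction and masses are not known exactly. Their poses are not given: they have to be found in the camera images.
- socket_a_grip (a point): grip of one of three sockets that look alike: steel hex barrel 36 mm across flats, 42 mm high, then a round black grip 28 mm in diameter, 52 to 106 mm above the foot; 106 mm tall, 180 g, upright in a rack well. Point on the axis, 78 mm above the foot; z up the axis, x square to a flat of barrel and bore (repeats every 60 degrees; starts turned up to 0.5 rad to the rack).
- socket_a: the same socket; origin at the centre of its foot. Hex bore 26 mm deep, open downward; width not told: one of the three is 26.5 mm across flats and fits the nut; the other two are at least 4 mm narrower than the nut and stop on top of it, 14 mm higher than a seated one.
- socket_b_grip (a point): grip of one of three sockets that look alike: steel hex barrel 36 mm across flats, 42 mm high, then a round black grip 28 mm in diameter, 52 to 106 mm above the foot; 106 mm tall, 180 g, upright in a rack well. Point on the axis, 78 mm above the foot; z up the axis, x square to a flat of barrel and bore (repeats every 60 degrees; starts turned up to 0.5 rad to the rack).
- socket_b: the same socket; origin at the centre of its foot. Hex bore 26 mm deep, open downward; width not told: one of the three is 26.5 mm across flats and fits the nut; the other two are at least 4 mm narrower than the nut and stop on top of it, 14 mm higher than a seated one.
- socket_c_grip (a point): grip of one of three sockets that look alike: steel hex barrel 36 mm across flats, 42 mm high, then a round black grip 28 mm in diameter, 52 to 106 mm above the foot; 106 mm tall, 180 g, upright in a rack well. Point on the axis, 78 mm above the foot; z up the axis, x square to a flat of barrel and bore (repeats every 60 degrees; starts turned up to 0.5 rad to the rack).
- socket_c: the same socket; origin at the centre of its foot. Hex bore 26 mm deep, open downward; width not told: one of the three is 26.5 mm across flats and fits the nut; the other two are at least 4 mm narrower than the nut and stop on top of it, 14 mm higher than a seated one.
- nut (a point): brass hex nut on the green grain mill (wooden base 130 x 130 x 40 mm, fixed): 24 mm across flats, 14 mm high, a 12 mm spindle end stands 6 mm out of it; rigid, does not turn. Point: centre of the nut's underside, on a 48 mm steel washer 92 mm above the worktop, where a seated socket's foot stands; z up, x square to a flat (repeats every 60 degrees).
- rack: light wooden rack, 72 x 232 x 26 mm, fixed, with three round wells in a row along its y, at -76, 0 and +76 mm: 46 mm in diameter, 18 mm deep, mouth chamfered 3 mm. Origin at the centre of its underside; a socket in a well stands with its foot 8 mm above this.
- crank: the mill's crank, laid behind it: flat steel bar 20 x 130 x 6 mm along y with a wooden knob 43 mm high at one end, bystander; origin at its underside.
- mug: yellow and cream mug, 78 x 114 x 92 mm, bystander; origin at its underside.
- salt: salt shaker with grey top, 44 mm in diameter, 90 mm high, bystander; origin at its underside.
- pepper: dark wooden pepper mill, 58 mm in diameter, 150 mm high, bystander; origin at its underside.
- lemon: lemon, 71 x 53 x 51 mm, bystander; origin at its underside.
- pumpkin: small pale orange pumpkin, 62 mm wide, 59 mm high, bystander; origin at its underside.
Things that resemble listed ones, but are neither listed nor needed, are in the scene too. What is shaped like the socket_b but pink is not meant.

How it is judged:
At the end, for the whole second after the job is handed in: One socket is down over the nut (foot within 4 mm of the washer, axis within 5 mm, tilt under 0.09 rad), at rest, gripped by the fingers (over 2 N); the other two stand upright (0.15 rad) in wells of the rack, feet within 6 mm of the well floor, free of the fingers (((z of socket_a_grip in the frame of nut between 0.07 and 0.082 m and horizontal distance between socket_a_grip and nut below 0.005 m and angle between socket_a_grip's own z axis and vertical below 0.09 rad and contact force between the fingers and socket_a above 2 N and linear speed of socket_a below 0.02 m/s and x of socket_b_grip in the frame of rack between -0.02 and 0.02 m and y of socket_b_grip in the frame of rack between -0.1 and 0.1 m and z of each of socket_b_grip, socket_c_grip in the frame of rack below 0.092 m and angle between each of socket_b_grip, socket_c_grip's own z axis and vertical below 0.15 rad and contact force between the fingers and socket_b below 0.5 N and x of socket_c_grip in the frame of rack between -0.02 and 0.02 m and y of socket_c_grip in the frame of rack between -0.1 and 0.1 m and contact force between the fingers and socket_c below 0.5 N) or (z of socket_b_grip in the frame of nut between 0.07 and 0.082 m and horizontal distance between socket_b_grip and nut below 0.005 m and angle between socket_b_grip's own z axis and vertical below 0.09 rad and contact force between the fingers and socket_b above 2 N and linear speed of socket_b below 0.02 m/s and x of socket_a_grip in the frame of rack between -0.02 and 0.02 m and y of socket_a_grip in the frame of rack between -0.1 and 0.1 m and z of each of socket_a_grip, socket_c_grip in the frame of rack below 0.092 m and angle between each of socket_a_grip, socket_c_grip's own z axis and vertical below 0.15 rad and contact force between the fingers and socket_a below 0.5 N and x of socket_c_grip in the frame of rack between -0.02 and 0.02 m and y of socket_c_grip in the frame of rack between -0.1 and 0.1 m and contact force between the fingers and socket_c below 0.5 N) or (z of socket_c_grip in the frame of nut between 0.07 and 0.082 m and horizontal distance between socket_c_grip and nut below 0.005 m and angle between socket_c_grip's own z axis and vertical below 0.09 rad and contact force between the fingers and socket_c above 2 N and linear speed of socket_c below 0.02 m/s and x of socket_a_grip in the frame of rack between -0.02 and 0.02 m and y of socket_a_grip in the frame of rack between -0.1 and 0.1 m and z of each of socket_a_grip, socket_b_grip in the frame of rack below 0.092 m and angle between each of socket_a_grip, socket_b_grip's own z axis and vertical below 0.15 rad and contact force between the fingers and socket_a below 0.5 N and x of socket_b_grip in the frame of rack between -0.02 and 0.02 m and y of socket_b_grip in the frame of rack between -0.1 and 0.1 m and contact force between the fingers and socket_b below 0.5 N))); the arm keeps its last pose, push and grip.
It fails at once if a bystander (mug, salt, pepper, lemon, pumpkin, crank) is knocked aside by more than 3 cm (distance of any of mug, salt, pepper, lemon, pumpkin, crank from where it was at the start of the episode above 0.03 m).
It fails at once if a bystander that stands (mug, salt, pepper, pumpkin) is tipped over (angle between any of mug, salt, pepper, pumpkin's own z axis and vertical above 0.5 rad).
It also fails if it takes over 72 s, if anything falls off the work surface, if the arm or the gripper's body presses on something with over 40 N, if the wrist force passes 120 N, or if a joint passes its speed limit or range.

## Working session

There is one attempt and no reset: what is moved stays moved. The work goes in short steps, Python scripts to look and compute and a tool call to move; the robot and the scene stay as the last step left them, time stands still between calls to the robot, and variables do not carry over. Pictures are saved under pics/ and viewed, and the job is handed in when it is done.

Besides the shell and the picture viewer there is one more tool, called after ">>>" by a JSON object that holds its "name" and its "arguments", one argument or row to a line. move_arm: Moves the arm, as the interface text tells. Its arguments: {"type":"object","properties":{"deltas":{"type":"array"},"force":{"type":"number"}},"required":["deltas"]}

```bash
mkdir -p pics; ls; cat > h.py <<'E'
import numpy as np, cv2
from workcell import manip, viewer
from scipy.spatial.transform import Rotation as Ro
def cam(n):
    o=manip.get_obs(); im,d=viewer.camera(n); c=viewer.calibration(n)
    if n=='wrist':
        T=np.eye(4);T[:3,:3]=Ro.from_quat(o['ee_rot']).as_matrix();T[:3,3]=o['position']
        M=T@np.array(c['T_tool_cam']); Rw=M[:3,:3]; p=M[:3,3]
    else:
        Rw=np.array(c['R']).T; p=-Rw@np.array(c['t'])
    return im,d,c,Rw,p
def cloud(d,c,Rw,p):
    v,u=np.mgrid[:d.shape[0],:d.shape[1]]
    P=np.stack([(u-c['cx'])/c['fx']*d,(v-c['cy'])/c['fy']*d,d],-1)@Rw.T+p
    P[d<=0]=np.nan
    return P
def ray(u,v,z,c,Rw,p):
    r=Rw@np.array([(u-c['cx'])/c['fx'],(v-c['cy'])/c['fy'],1]); return p+r*(z-p[2])/r[2]
def save(n,im): cv2.imwrite('pics/'+n,im[...,::-1])
E
python3 - <<'E'
from h import *
o=manip.get_obs(); print(o)
for n in ['scene','side','wrist']:
    im,d,c,R,p=cam(n); save(n+'0.png',im); np.savez('/tmp/'+n,im=im,d=d,R=R,p=p); print(n,p,R[:,2],c['fx'])
E
```

```text
pics
{'clock': 0.0, 'joint_pos': array([ 1.31942744,  0.33284278, -0.06468056,  1.46096276,  0.02160641,
        1.34989545, -0.08849314]), 'joint_velocities': array([-0.00133436,  0.00094582, -0.00014293, -0.00121054,  0.0007129 ,
       -0.00197282, -0.00169529]), 'tau': array([ 6.52849958e-04, -6.25444365e+01,  4.94267140e-02, -3.91604269e+01,
        1.62581610e-02,  9.91459878e-03, -5.28845192e-05]), 'position': array([ 0.14163068, -0.6083482 ,  0.23052381]), 'ee_rot': array([ 9.93464334e-01,  1.14140778e-01, -1.20030255e-04, -6.96118283e-04]), 'ft_force': array([ 0.59381201, -0.59170143, -0.41059457]), 'torque': array([ 0.04275983, -0.03727123,  0.03913998]), 'grip_width': 0.9983753508864703}
scene [-0.06920166  0.94800807  0.77610741] [ 0.52483093 -0.64930229 -0.55041714] 576.9153942769915
side [0.62242958 1.04310438 0.72376256] [-0.03764194 -0.81103006 -0.58379219] 487.2073056227528
wrist [ 0.20988918 -0.59173641  0.37382027] [-0.26930883 -0.06043043 -0.96115603] 371.82313838239185
```

View pics/scene0.png

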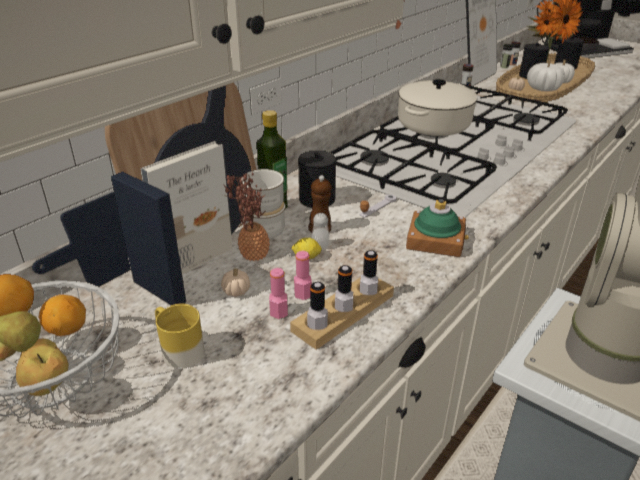

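View pics/side0.png

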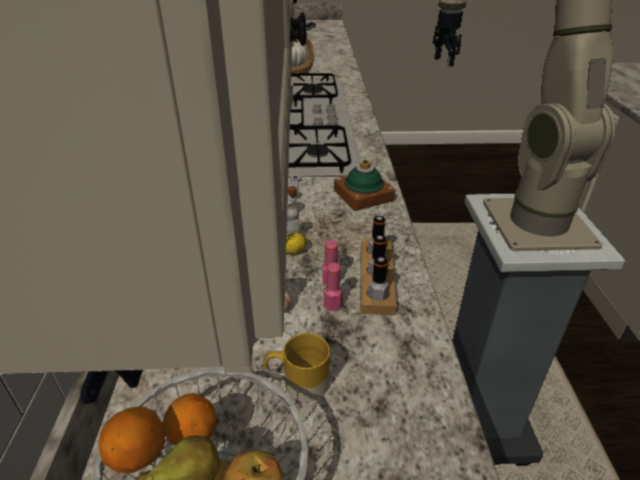

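View pics/wrist0.png

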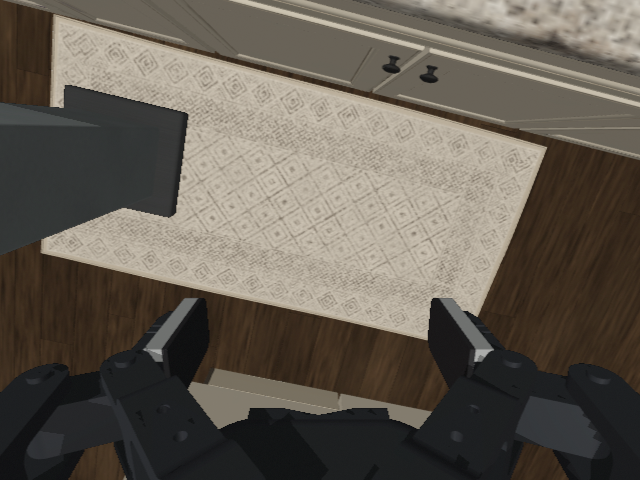

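The scene view shows the black-gripped sockets at (317,300), (345,285) and (370,268) in the wooden rack. The pink lookalikes are at (278,292) and (303,275), outside the rack, and aren't meant. The mill with its nut is at (440,215).

```bash
python3 - <<'E'
from h import *
for n in ['scene','side']:
    z=np.load('/tmp/%s.npz'%n); im,d,R,p=z['im'],z['d'],z['R'],z['p']; c=viewer.calibration(n)
    P=cloud(d,c,R,p)
    x0,y0,w,h=((210,170,300,190) if n=='scene' else (255,140,180,200))
    save(n+'crop.png',cv2.resize(im[y0:y0+h,x0:x0+w],None,fx=2.6 if n=='scene' else 3,fy=2.6 if n=='scene' else 3,interpolation=cv2.INTER_CUBIC))
    hsv=cv2.cvtColor(im,cv2.COLOR_RGB2HSV)
    # rack wood top: height 0.026
    m=(abs(P[...,2]-0.026)<0.006)&(P[...,0]>.3)&(P[...,0]<.75)&(P[...,1]>-.1)&(P[...,1]<.5)
    q=P[m]; 
    hs=hsv[m]; k=(hs[:,1]>70)&(hs[:,0]>8)&(hs[:,0]<25); q=q[k]
    r=cv2.minAreaRect((q[:,:2]*1000).astype(np.float32)); print(n,'rack',r,len(q),np.median(q[:,2]))
    print(cv2.boxPoints(r))
    # grips z 0.075..0.112 in dark
    m=(P[...,2]>0.09)&(P[...,2]<0.125)&(P[...,0]>.3)&(P[...,0]<.75)&(P[...,1]>-.3)&(P[...,1]<.5)
    nl,l,st,ce=cv2.connectedComponentsWithStats(m.astype(np.uint8))
    for i in range(1,nl):
        if st[i,4]>15: q=P[l==i]; print(ce[i].round(),st[i,4],q.mean(0).round(4),q.min(0).round(3),q.max(0).round(3),im[l==i].mean(0).round())
E
```

```text
scene rack ((577.26611328125, 191.3065643310547), (338.8769226074219, 577.1692504882812), 0.8210732936859131) 1849 0.024398632687319344
[[403.70966  477.43353 ]
 [411.9804   -99.67647 ]
 [750.8226   -94.820404]
 [742.5518   482.2896  ]]
[321. 194.] 237 [ 0.6866 -0.0026  0.1092] [ 0.67  -0.033  0.09 ] [0.717 0.011 0.125] [61. 37. 21.]
[440. 206.] 145 [ 0.4456 -0.1502  0.0978] [ 0.425 -0.178  0.09 ] [ 0.471 -0.13   0.112] [150. 132. 102.]
[250. 218.] 77 [0.7381 0.1864 0.112 ] [0.721 0.17  0.096] [0.749 0.207 0.125] [74. 51. 42.]
[302. 257.] 145 [0.5601 0.2167 0.1006] [0.55 0.2  0.09] [0.575 0.228 0.108] [185. 113. 123.]
[370. 258.] 191 [0.4463 0.1376 0.1055] [0.435 0.12  0.09 ] [0.464 0.148 0.116] [69. 55. 46.]
[172. 264.] 234 [0.7374 0.4057 0.1078] [0.73  0.386 0.09 ] [0.75  0.419 0.125] [28. 30. 36.]
[345. 273.] 207 [0.4557 0.2117 0.1056] [0.444 0.193 0.09 ] [0.471 0.221 0.117] [68. 54. 45.]
[277. 275.] 163 [0.5601 0.2933 0.1007] [0.549 0.277 0.09 ] [0.576 0.304 0.108] [183. 113. 124.]
[317. 290.] 230 [0.4641 0.2867 0.1059] [0.453 0.267 0.09 ] [0.48  0.297 0.115] [69. 53. 45.]
side r
[... 298 characters left out ...]
[ 0.475 -0.13   0.113] [102.  88.  68.]
[379. 223.] 167 [0.4537 0.1368 0.1062] [0.438 0.121 0.09 ] [0.467 0.146 0.118] [42. 31. 26.]
[379. 242.] 181 [0.4629 0.2109 0.1064] [0.448 0.194 0.09 ] [0.475 0.222 0.117] [37. 27. 21.]
[331. 246.] 147 [0.5661 0.2161 0.102 ] [0.552 0.198 0.09 ] [0.579 0.226 0.11 ] [141.  69.  79.]
[380. 264.] 210 [0.4714 0.2857 0.1067] [0.456 0.265 0.09 ] [0.484 0.296 0.117] [37. 26. 21.]
[333. 269.] 166 [0.5658 0.293  0.1023] [0.552 0.275 0.09 ] [0.578 0.304 0.11 ] [142.  67.  78.]
[314. 339.] 74 [0.61   0.4651 0.0914] [0.584 0.451 0.09 ] [0.649 0.498 0.094] [127. 102.  47.]
[286. 343.] 19 [0.657  0.474  0.0914] [0.651 0.463 0.09 ] [0.662 0.484 0.093] [127. 106.  60.]
```

```bash
ls pics
```

```text
scene0.png
scenecrop.png
side0.png
sidecrop.png
wrist0.png
```

View pics/scenecrop.png

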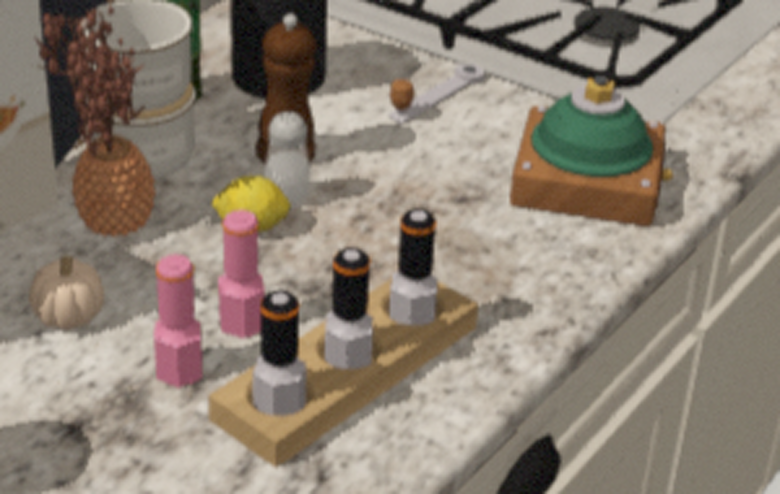

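View pics/sidecrop.png

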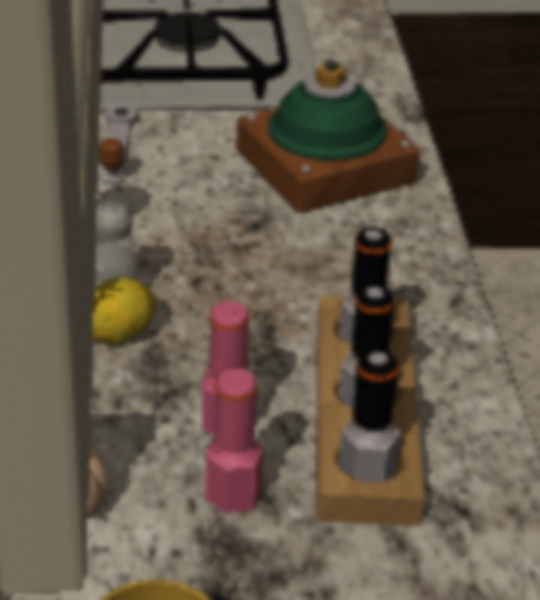

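```bash
cat > plan.py <<'E'
from h import *
def pose():
    o=manip.get_obs(); R=Ro.from_quat(o['ee_rot']).as_matrix()
    return o['position'],R,np.degrees(np.arctan2(R[1,0],R[0,0]))
def plan(target,A,N,g,start=None):
    """target xyz world, tool x heading A deg, tool pointing down. linear rows"""
    p,R,A0=pose()
    if start is not None: p=np.array(start[:3]);A0=start[3];R=Ro.from_euler('xz',[180,A0],degrees=True).as_matrix()
    Rt=Ro.from_euler('xz',[180,A],degrees=True).as_matrix()
    print('from',p.round(4),'A',round(A0,2),'tilt',np.degrees(np.arccos(-R[2,2])).round(2))
    rv=(Ro.from_matrix(R.T@Rt)).as_rotvec(degrees=True)/N
    rv=rv.round(2)
    rows=[];pc=p.copy();Rc=R.copy()
    for i in range(N):
        w=(np.array(target)-pc)/(N-i); dl=(Rc.T@w).round(4)
        rows.append([*dl.tolist(),*rv.tolist(),g]); pc=pc+Rc@dl; Rc=Rc@Ro.from_rotvec(rv,degrees=True).as_matrix()
    print('end',pc.round(4)); print('['+',\n'.join(str(r) for r in rows)+']')
E
python3 - <<'E'
from plan import *
plan([.45,-.15,.29],83,14,1)
E
```

```text
from [ 0.1417 -0.6085  0.2307] A 13.11 tilt 0.06
end [ 0.45 -0.15  0.29]
[[0.0289, -0.0269, -0.0042, -0.0, -0.0, -4.99, 1],
[0.0311, -0.0243, -0.0042, -0.0, -0.0, -4.99, 1],
[0.0331, -0.0215, -0.0042, -0.0, -0.0, -4.99, 1],
[0.0348, -0.0185, -0.0042, -0.0, -0.0, -4.99, 1],
[0.0363, -0.0154, -0.0042, -0.0, -0.0, -4.99, 1],
[0.0375, -0.0122, -0.0042, -0.0, -0.0, -4.99, 1],
[0.0385, -0.0089, -0.0042, -0.0, -0.0, -4.99, 1],
[0.0391, -0.0055, -0.0042, -0.0, -0.0, -4.99, 1],
[0.0394, -0.0021, -0.0042, -0.0, -0.0, -4.99, 1],
[0.0395, 0.0013, -0.0042, -0.0, -0.0, -4.99, 1],
[0.0392, 0.0047, -0.0042, -0.0, -0.0, -4.99, 1],
[0.0386, 0.0082, -0.0042, -0.0, -0.0, -4.99, 1],
[0.0378, 0.0115, -0.0043, -0.0, -0.0, -4.99, 1],
[0.0366, 0.0146, -0.0042, -0.0, -0.0, -4.99, 1]]
```

>>> {"name": "move_arm", "arguments": {
  "deltas": [
    [0.029,-0.027,-0.006,0,0,-5,1],
    [0.031,-0.024,-0.006,0,0,-5,1],
    [0.033,-0.022,-0.006,0,0,-5,1],
    [0.035,-0.019,-0.006,0,0,-5,1],
    [0.036,-0.015,-0.006,0,0,-5,1],
    [0.038,-0.012,-0.006,0,0,-5,1],
    [0.038,-0.009,-0.006,0,0,-5,1],
    [0.039,-0.006,-0.006,0,0,-5,1],
    [0.039,-0.002,-0.006,0,0,-5,1],
    [0.04,0.001,-0.006,0,0,-5,1]
  ]
}}

```text
clock: 1.4
position: [0.3619, -0.2784, 0.2917]
ee_rot: [0.851, 0.525, -0.0, 0.0]
ft_force: [0.6, -0.5, -0.1]
grip_width: 1.002
```

>>> {"name": "move_arm", "arguments": {
  "deltas": [
    [0.039,0.005,0,0,0,-5,1],
    [0.039,0.008,0,0,0,-5,1],
    [0.038,0.012,0,0,0,-5,1],
    [0.037,0.015,0,0,0,-5,1],
    [0,0,0,0,0,0,1],
    [0,0,0,0,0,0,1]
  ]
}}

```text
clock: 2.15
position: [0.4496, -0.1487, 0.2913]
ee_rot: [0.748, 0.663, -0.0, 0.0]
ft_force: [-0.9, 0.4, -0.5]
grip_width: 1.002
```

```bash
python3 - <<'E'
from plan import *
print(pose()[0],pose()[2],manip.get_obs()['joint_pos'].round(2))
im,d,c,R,p=cam('wrist'); save('wnut.png',im); np.savez('/tmp/wnut',im=im,d=d,R=R,p=p)
E
```

```text
[ 0.44960164 -0.14869299  0.29127452] 83.12576964159881 [ 0.83 -0.   -0.6   1.72 -0.    1.42  0.11]
```

View pics/wnut.png

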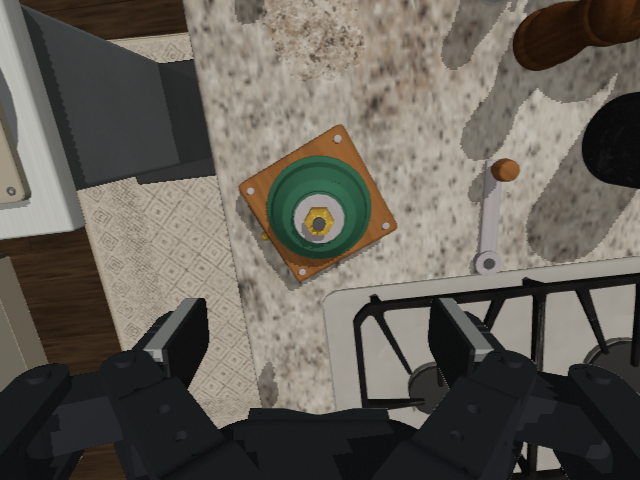

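The mill is centred, with the nut at (319,223). The crank lies at (490,215), well clear. Next I measure the nut.

```bash
cat > nut.py <<'E'
from h import *
def nut(im,c,R,p,tag,box):
    x0,y0,x1,y1=box
    hsv=cv2.cvtColor(im,cv2.COLOR_RGB2HSV)
    s=hsv[y0:y1,x0:x1]
    m=((s[...,0]>16)&(s[...,0]<32)&(s[...,1]>100)&(s[...,2]>60)).astype(np.uint8)
    n,l,st,ce=cv2.connectedComponentsWithStats(m); i=1+np.argmax(st[1:,4])
    cn,_=cv2.findContours((l==i).astype(np.uint8),cv2.RETR_EXTERNAL,cv2.CHAIN_APPROX_NONE)
    cn=max(cn,key=len)[:,0]+[x0,y0]; hull=cv2.convexHull(cn.astype(np.int32))[:,0]
    # area moments centroid at nut top plane
    W=np.array([ray(u,v,0.106,c,R,p)[:2] for u,v in hull])
    mm=cv2.moments((W*1e4).astype(np.float32)); cen=np.array([mm['m10'],mm['m01']])/mm['m00']/1e4
    print('nut centre',cen.round(4),'area mm2',mm['m00']/1e8*1e6,'(ideal 499)')
    # support width vs angle
    th=np.radians(np.arange(0,60,1)); 
    wd=np.array([np.mean([np.ptp(W@[np.cos(t+k*np.pi/3),np.sin(t+k*np.pi/3)]) for k in range(3)]) for t in th])
    # 60deg fourier phase: min width = flat normal
    ph=np.angle(np.sum(wd*np.exp(-1j*6*th))); # wd ~ cos(6th+ph)
    flat=np.degrees((np.pi-ph)/6)%60
    print('flat normal deg mod60',round(flat,1),'min at',np.argmin(wd),wd.min()*1000,wd.max()*1000)
    # washer: gray pixels of low saturation around
    crop=cv2.resize(im[y0:y1,x0:x1],None,fx=8,fy=8,interpolation=cv2.INTER_NEAREST); 
    cv2.polylines(crop,[((hull-[x0,y0])*8+4).astype(np.int32)],True,(255,0,0),1); save(tag,crop)
    mw=((s[...,1]<60)&(s[...,2]>90)).astype(np.uint8)
    n,l,st,ce=cv2.connectedComponentsWithStats(mw); 
    for i in range(1,n):
        if st[i,4]>60:
            cn,_=cv2.findContours((l==i).astype(np.uint8),cv2.RETR_EXTERNAL,cv2.CHAIN_APPROX_NONE)
            cn=max(cn,key=len)[:,0]+[x0,y0]
            W=np.array([ray(u,v,0.092,c,R,p)[:2] for u,v in cn]); (cx,cy),r=cv2.minEnclosingCircle((W*1000).astype(np.float32)); print('gray',cx,cy,r,st[i])
    return cen,flat
E
python3 - <<'E'
from nut import *
z=np.load('/tmp/wnut.npz'); nut(z['im'],viewer.calibration('wrist'),z['R'],z['p'],'nutcrop.png',(285,185,355,260))
P=cloud(z['d'],viewer.calibration('wrist'),z['R'],z['p'])
print(P[200:206,300:304,2].mean(), P[205,319],P[223,319])
m=(P[...,2]>.088)&(P[...,2]<.096); m[:150]=0;m[280:]=0; q=P[m]; print(len(q),q.min(0),q.max(0),cv2.minEnclosingCircle((q[:,:2]*1000).astype(np.float32)))
E
```

```text
nut centre [ 0.449  -0.1561] area mm2 516.59986369133 (ideal 499)
flat normal deg mod60 22.9 min at 23 24.66385696568903 27.69658407612095
gray 448.752685546875 -157.3921661376953 24.221593856811523 [   8    9   52   49 1318]
0.0919237767660203 [ 0.45067369 -0.14420671  0.09273695] [ 0.44915189 -0.15658946  0.11232501]
1506 [ 0.42381012 -0.18286937  0.08800511] [ 0.474859   -0.13201484  0.09577558] ((449.4142761230469, -157.28968811035156), 25.76900291442871)
```

View pics/nutcrop.png

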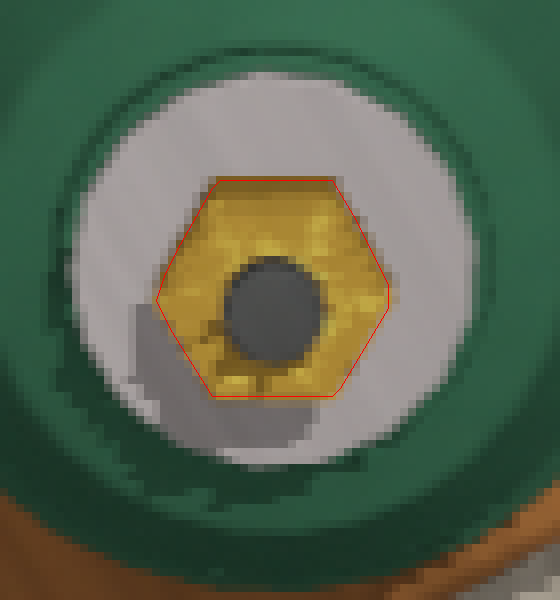

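>>> {"name": "move_arm", "arguments": {
  "deltas": [
    [0.045,-0.004,0,0,0,0,1],
    [0.045,-0.004,0,0,0,0,1],
    [0.045,-0.004,0,0,0,0,1],
    [0.045,-0.004,0,0,0,0,1],
    [0.045,-0.004,0,0,0,0,1],
    [0.045,-0.004,0,0,0,0,1],
    [0.045,-0.004,0,0,0,0,1],
    [0.045,-0.001,0,0,0,0,1],
    [0,0,0,0,0,0,1],
    [0,0,0,0,0,0,1]
  ]
}}

```text
clock: 3.45
position: [0.4645, 0.2108, 0.291]
ee_rot: [0.749, 0.663, -0.0, 0.0]
ft_force: [-0.4, -0.6, 0.0]
grip_width: 1.0
```

```bash
python3 - <<'E'
from plan import *
print(pose()[0],pose()[2],manip.get_obs()['joint_pos'].round(2))
im,d,c,R,p=cam('wrist'); save('wrack.png',im); np.savez('/tmp/wrack',im=im,d=d,R=R,p=p)
E
```

```text
[0.46454318 0.21083404 0.29102385] 83.01934419899197 [ 0.4   0.15 -1.    1.62  0.13  1.44 -0.73]
```

View pics/wrack.png

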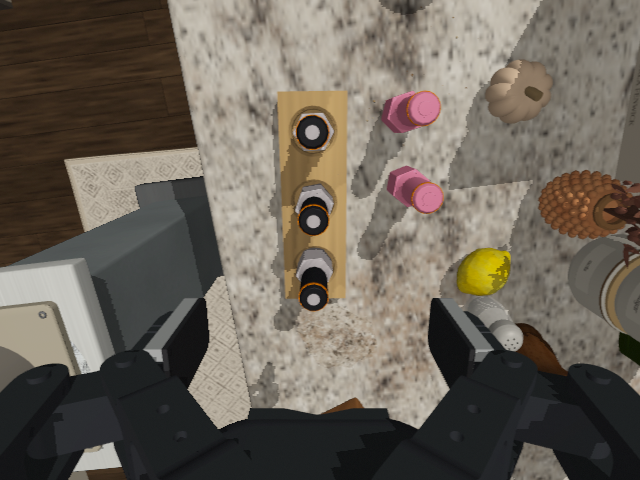

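The wrist view shows the three black grips in the rack, with tops at (312,132), (313,221) and (313,299).

```bash
python3 - <<'E'
from h import *
z=np.load('/tmp/wrack.npz'); im,d,R,p=z['im'],z['d'],z['R'],z['p']; c=viewer.calibration('wrist'); P=cloud(d,c,R,p)
hsv=cv2.cvtColor(im,cv2.COLOR_RGB2HSV)
for u,v in [(312,132),(313,221),(313,299)]:
    s=hsv[v-12:v+13,u-12:u+13]; m=((s[...,2]>120)&(s[...,1]<60)).astype(np.uint8)
    n,l,st,ce=cv2.connectedComponentsWithStats(m); i=1+np.argmin(np.hypot(*(ce[1:]-12).T)); q=ce[i]+[u-12,v-12]
    # dark disc by height
    mm=(P[...,2]>.108)&(P[...,2]<.12); mm[:v-25]=0; mm[v+25:]=0; mm[:,:u-25]=0; mm[:,u+25:]=0
    Q=P[mm]; print(q.round(1),st[i,4],ray(*q,.114,c,R,p).round(4),'disc',len(Q),((Q.min(0)+Q.max(0))/2).round(4),np.ptp(Q,0).round(3))
# rack corners
m=(abs(P[...,2]-.026)<.004)&(hsv[...,1]>80)&(hsv[...,0]>8)&(hsv[...,0]<26); m[:, :260]=0; m[:,370:]=0;m[310:]=0; m[:80]=0
m=cv2.morphologyEx(m.astype(np.uint8),cv2.MORPH_OPEN,np.ones((3,3)))
ys,xs=np.nonzero(m); W=np.array([ray(u,v,.026,c,R,p)[:2] for u,v in zip(xs,ys)])
r=cv2.minAreaRect((W*1000).astype(np.float32)); print(r)
crop=np.hstack([cv2.resize(im[v0:v0+70,280:346],None,fx=4,fy=4,interpolation=cv2.INTER_CUBIC) for v0 in (95,165,235)])
save('hex.png',crop)
E
```

```text
[311.8 131.9] 166 [0.4676 0.2811 0.114 ] disc 940 [0.468  0.2809 0.1131] [0.028 0.028 0.009]
[313.  221.2] 136 [0.459  0.2056 0.114 ] disc 790 [0.4594 0.2058 0.1127] [0.028 0.028 0.009]
[313.1 299.1] 114 [0.4496 0.1309 0.114 ] disc 675 [0.4501 0.1313 0.1126] [0.028 0.028 0.009]
((458.693603515625, 206.16481018066406), (231.88812255859375, 71.57701873779297), 83.74085235595703)
```

View pics/hex.png

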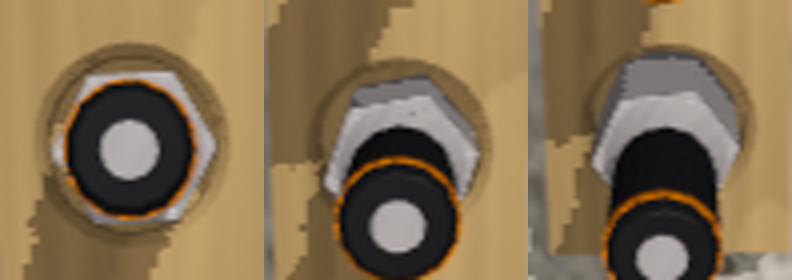

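```bash
python3 - <<'E'
from h import *
z=np.load('/tmp/wrack.npz'); im,d,R,p=z['im'],z['d'],z['R'],z['p']; c=viewer.calibration('wrist'); P=cloud(d,c,R,p)
for cx,cy in [(.4504,.1307),(.459,.206),(.4674,.2815)]:
    m=(P[...,2]>.046)&(P[...,2]<.0535)&(np.hypot(P[...,0]-cx,P[...,1]-cy)<.024)
    ys,xs=np.nonzero(m); W=np.array([ray(u,v,.05,c,R,p)[:2] for u,v in zip(xs,ys)])-[cx,cy]
    # supports around angles; visible side (+y side)
    h=cv2.convexHull((W*1e4).astype(np.int32))[:,0]/1e4
    best=[]
    for t in np.arange(0,60,.5):
        e=0;k=0
        for j in range(6):
            a=np.radians(t+60*j); n=[np.cos(a),np.sin(a)]
            if np.sin(a)>-.3 : e+=(np.max(W@n)); k+=1
        best.append(e/k)
    best=np.array(best); i=np.argmin(best); 
    ap=cv2.approxPolyDP((h*1e4).astype(np.int32),15,True)[:,0]/1e4
    print('flat',np.arange(0,60,.5)[i],best[i],len(W)); 
    e=np.roll(ap,-1,0)-ap; 
    for a,b in zip(ap,e): print('   ',(a*1000).round(1),'len',round(np.hypot(*b)*1000,1),'normal mod60',round((np.degrees(np.arctan2(b[1],b[0]))+90)%60,1))
E
```

```text
flat 28.5 0.019027018494863216 305
    [19.6  2.3] len 18.8 normal mod60 29.0
    [10.5 18.7] len 18.5 normal mod60 26.6
    [-8.  19.8] len 22.3 normal mod60 26.0
    [-20.5   1.3] len 7.4 normal mod60 30.0
    [-16.8  -5.1] len 31.0 normal mod60 20.9
    [ 13.8 -10. ] len 13.6 normal mod60 34.8
flat 34.0 0.01800153706340269 296
    [20.5  2.3] len 19.3 normal mod60 33.6
    [ 9.8 18.4] len 13.5 normal mod60 31.7
    [-3.7 18. ] len 7.8 normal mod60 46.3
    [-11.2  15.8] len 19.7 normal mod60 36.4
    [-19.1  -2.3] len 3.0 normal mod60 36.9
    [-17.3  -4.7] len 32.8 normal mod60 17.3
    [ 14.7 -11.9] len 15.3 normal mod60 37.8
flat 25.0 0.017606920941943476 238
    [20.3 -0.2] len 18.0 normal mod60 26.7
    [12.2 15.9] len 20.6 normal mod60 25.5
    [-8.3 17.5] len 20.1 normal mod60 26.2
    [-19.5   0.8] len 19.6 normal mod60 26.0
    [-10.9 -16.8] len 19.0 normal mod60 23.1
    [  8.  -19.1] len 19.2 normal mod60 21.8
    [19.9 -4. ] len 3.8 normal mod60 54.0
```

```bash
python3 - <<'E'
from plan import *
plan([.4504,.1309,.19],83.7,4,1)
plan([.4504,.1309,.067],83.7,4,1,[.4504,.1309,.19,83.7])
E
```

```text
from [0.4647 0.2104 0.2911] A 82.96 tilt 0.06
end [0.4504 0.1309 0.19  ]
[[-0.0201, -0.0011, 0.0253, 0.0, 0.01, -0.18, 1],
[-0.0202, -0.0012, 0.0253, 0.0, 0.01, -0.18, 1],
[-0.0201, -0.0012, 0.0253, 0.0, 0.01, -0.18, 1],
[-0.0202, -0.0013, 0.0253, 0.0, 0.01, -0.18, 1]]
from [0.4504 0.1309 0.19  ] A 83.7 tilt 0.0
end [0.4504 0.1309 0.067 ]
[[0.0, -0.0, 0.0308, 0.0, 0.0, 0.0, 1],
[0.0, -0.0, 0.0307, 0.0, 0.0, 0.0, 1],
[0.0, -0.0, 0.0308, 0.0, 0.0, 0.0, 1],
[0.0, -0.0, 0.0307, 0.0, 0.0, 0.0, 1]]
```

>>> {"name": "move_arm", "arguments": {
  "deltas": [
    [-0.02,-0.001,0.025,0,0,-0.2,1],
    [-0.02,-0.001,0.025,0,0,-0.2,1],
    [-0.02,-0.001,0.025,0,0,-0.2,1],
    [-0.021,-0.002,0.026,0,0,-0.1,1],
    [0,0,0,0,0,0,1]
  ]
}}

```text
clock: 4.12
position: [0.4493, 0.129, 0.1891]
ee_rot: [0.746, 0.666, -0.002, 0.0]
ft_force: [0.7, 0.1, -0.1]
grip_width: 1.002
```

```bash
python3 - <<'E'
from plan import *
plan([.4504,.1309,.067],83.7,4,1)
E
```

```text
from [0.4493 0.129  0.1891] A 83.51 tilt 0.18
end [0.4504 0.1309 0.067 ]
[[0.0006, 0.0003, 0.0305, -0.03, 0.03, -0.05, 1],
[0.0006, 0.0003, 0.0305, -0.03, 0.03, -0.05, 1],
[0.0005, 0.0002, 0.0305, -0.03, 0.03, -0.05, 1],
[0.0006, 0.0003, 0.0306, -0.03, 0.03, -0.05, 1]]
```

>>> {"name": "move_arm", "arguments": {
  "deltas": [
    [0.0005,0.0003,0.03,0,0,0,1],
    [0.0005,0.0003,0.03,0,0,0,1],
    [0.0005,0.0002,0.03,0,0,0,1],
    [0.0005,0.0002,0.03,0,0,0,1],
    [0,0,0.002,0,0,0,1],
    [0,0,0,0,0,0,1]
  ]
}}

```text
clock: 4.88
position: [0.4521, 0.1345, 0.0697]
ee_rot: [0.744, 0.668, 0.001, 0.0]
ft_force: [0.7, 0.2, -0.1]
grip_width: 1.001
```

```bash
python3 - <<'E'
from plan import *
print(pose()[0],pose()[2])
im,d,c,R,p=cam('wrist'); save('g1.png',im)
E
```

```text
[0.45214045 0.13453962 0.06972748] 83.79380548802854
```

View pics/g1.png

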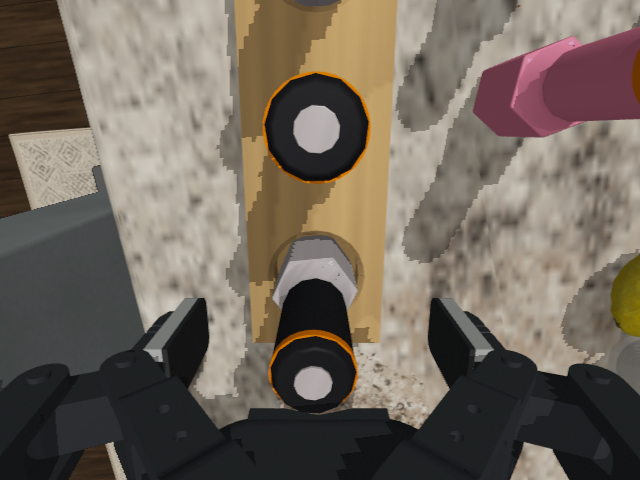

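The near socket stands between the open fingers. Its top is at (313,383), slightly off along tool x, so I correct that and then close.

>>> {"name": "move_arm", "arguments": {
  "deltas": [
    [-0.004,-0.001,0.003,0,0,0,1],
    [0,0,0,0,0,0,1]
  ]
}}

```text
clock: 5.18
position: [0.4499, 0.1297, 0.0656]
ee_rot: [0.745, 0.668, 0.0, 0.0]
ft_force: [-0.2, 0.0, -0.0]
grip_width: 0.999
```

```bash
python3 - <<'E'
from plan import *
print(pose()[0],pose()[2])
im,d,c,R,p=cam('wrist'); hsv=cv2.cvtColor(im,cv2.COLOR_RGB2HSV)
s=hsv[350:410,280:345]; m=((s[...,2]>120)&(s[...,1]<60)).astype(np.uint8)
n,l,st,ce=cv2.connectedComponentsWithStats(m)
for i in range(1,n): print(ce[i]+[280,350],st[i,4],ray(*(ce[i]+[280,350]),.114,c,R,p))
E
```

```text
[0.44994869 0.12969237 0.06564039] 83.76506990249307
[317.94434307 377.41423358] 1096 [0.44976815 0.13024735 0.114     ]
[282. 394.] 1 [0.43835012 0.12563034 0.114     ]
[282.  398.6] 5 [0.43812669 0.12399613 0.114     ]
[280.  400.5] 2 [0.43743056 0.12338355 0.114     ]
[281.95238095 405.42857143] 21 [0.43777723 0.12154721 0.114     ]
[301.26315789 407.94736842] 19 [0.44351654 0.11999139 0.114     ]
[312. 409.] 5 [0.4467333  0.11925004 0.114     ]
```

>>> {"name": "move_arm", "arguments": {
  "deltas": [
    [0,0,0,0,0,0,-1],
    [0,0,0,0,0,0,-1],
    [0,0,0,0,0,0,-1],
    [0,0,0,0,0,0,-1],
    [0,0,0,0,0,0,-1],
    [0,0,0,0,0,0,-1],
    [0,0,0,0,0,0,-1],
    [0,0,0,0,0,0,-1]
  ],
  "force": 60
}}

```text
clock: 6.22
position: [0.4499, 0.1303, 0.0655]
ee_rot: [0.744, 0.668, 0.0, 0.0]
ft_force: [-0.8, -0.7, 5.8]
grip_width: 0.314
```

>>> {"name": "move_arm", "arguments": {
  "deltas": [
    [0,0,-0.01,0,0,0,-1],
    [0,0,-0.03,0,0,0,-1],
    [0,0,-0.04,0,0,0,-1],
    [0,0,-0.04,0,0,0,-1],
    [0,0,-0.04,0,0,0,-1],
    [0,0,0,0,0,0,-1]
  ]
}}

```text
clock: 6.98
position: [0.4509, 0.1309, 0.228]
ee_rot: [0.744, 0.668, 0.002, 0.002]
ft_force: [-0.5, 0.2, -2.3]
grip_width: 0.31
```

```bash
python3 - <<'E'
from plan import *
plan([.449,-.157,.22],78.8,8,-1)
im,d,c,R,p=cam('wrist'); save('l1.png',im)
E
```

```text
from [0.4509 0.1309 0.228 ] A 83.82 tilt 0.27
end [ 0.449 -0.157  0.22 ]
[[-0.0358, 0.0036, 0.001, 0.03, -0.0, 0.63, -1],
[-0.0358, 0.004, 0.001, 0.03, -0.0, 0.63, -1],
[-0.0357, 0.0044, 0.001, 0.03, -0.0, 0.63, -1],
[-0.0357, 0.0048, 0.001, 0.03, -0.0, 0.63, -1],
[-0.0356, 0.0052, 0.001, 0.03, -0.0, 0.63, -1],
[-0.0355, 0.0056, 0.001, 0.03, -0.0, 0.63, -1],
[-0.0355, 0.006, 0.001, 0.03, -0.0, 0.63, -1],
[-0.0354, 0.0064, 0.001, 0.03, -0.0, 0.63, -1]]
```

View pics/l1.png

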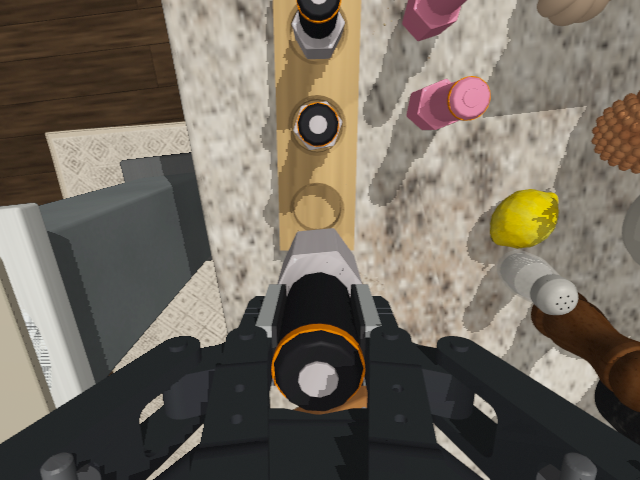

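The socket is held between the pads, and its barrel edge shows near (320,235). I move to the mill with 5° of yaw.

>>> {"name": "move_arm", "arguments": {
  "deltas": [
    [-0.036,0.0036,0.001,0,0,0.6,-1],
    [-0.036,0.004,0.001,0,0,0.6,-1],
    [-0.036,0.0044,0.001,0,0,0.6,-1],
    [-0.036,0.0048,0.001,0,0,0.6,-1],
    [-0.036,0.005,0.001,0,0,0.6,-1],
    [-0.035,0.0055,0.001,0,0,0.6,-1],
    [-0.035,0.006,0.001,0,0,0.7,-1],
    [-0.035,0.0065,0.001,0,0,0.7,-1],
    [0,0,0,0,0,0,-1],
    [0,0,0,0,0,0,-1]
  ]
}}

```text
clock: 8.28
position: [0.4476, -0.1567, 0.2163]
ee_rot: [0.772, 0.635, -0.0, -0.001]
ft_force: [0.3, 0.4, -1.4]
grip_width: 0.317
```

```bash
python3 - <<'E'
from plan import *
print(pose(),manip.get_obs()['ft_force'])
for n in ['wrist','scene','side']:
    im,d,c,R,p=cam(n); save('n1%s.png'%n,im)
    np.savez('/tmp/n1'+n,im=im,d=d,R=R,p=p)
plan([.449,-.157,.164],78.8,3,-1)
a=cv2.imread('pics/n1scene.png')[130:260,380:500]; b=cv2.imread('pics/n1side.png')[80:210,305:425]
cv2.imwrite('pics/n1ss.png',np.hstack([cv2.resize(q,None,fx=3.2,fy=3.2,interpolation=cv2.INTER_CUBIC) for q in(a,b)]))
E
```

```text
(array([ 0.44757656, -0.15666492,  0.21628809]), array([[ 1.93342942e-01,  9.81129946e-01, -1.59220055e-03],
       [ 9.81130824e-01, -1.93341116e-01,  1.23227076e-03],
       [ 9.01179916e-04, -1.80040790e-03, -9.99997973e-01]]), np.float64(78.85205627842781)) [ 0.34562009  0.37260609 -1.42408478]
from [ 0.448  -0.1565  0.217 ] A 78.91 tilt 0.02
end [ 0.4491 -0.157   0.164 ]
[[-0.0001, 0.0004, 0.0177, -0.01, -0.0, 0.04, -1],
[-0.0001, 0.0003, 0.0177, -0.01, -0.0, 0.04, -1],
[-0.0001, 0.0004, 0.0176, -0.01, -0.0, 0.04, -1]]
```

View pics/n1wrist.png

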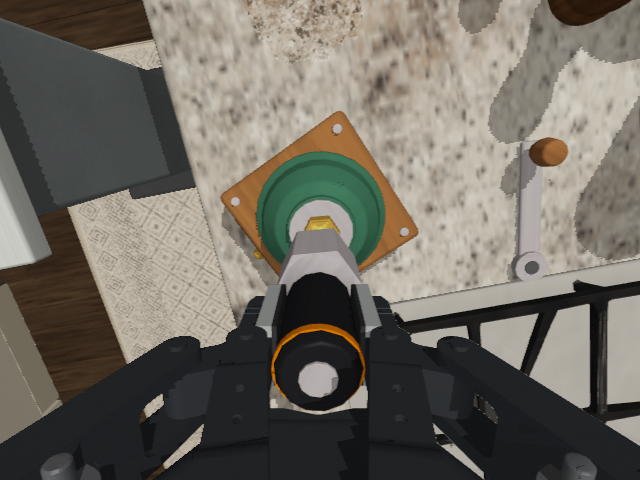

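View pics/n1ss.png

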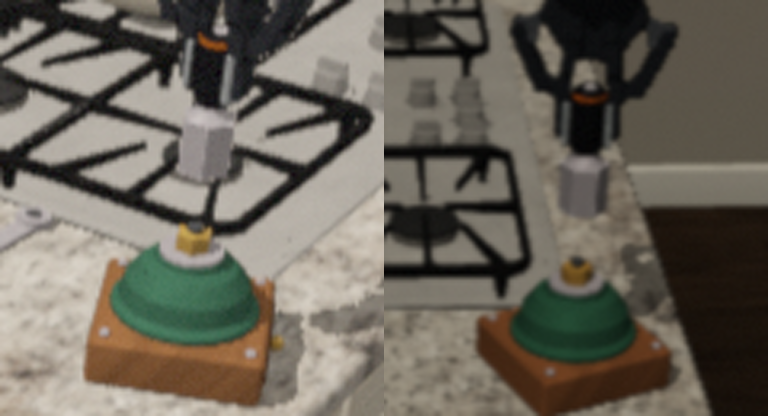

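>>> {"name": "move_arm", "arguments": {
  "deltas": [
    [0,0.0004,0.015,0,0,0,-1],
    [0,0.0003,0.015,0,0,0,-1],
    [0,0.0003,0.014,0,0,0,-1],
    [0,0,0,0,0,0,-1],
    [0,0,0,0,0,0,-1]
  ]
}}

```text
clock: 9.05
position: [0.4492, -0.1578, 0.1735]
ee_rot: [0.773, 0.635, 0.0, 0.0]
ft_force: [0.1, 0.3, -2.2]
grip_width: 0.312
```

```bash
python3 - <<'E'
from plan import *
print(pose()[0],pose()[2],manip.get_obs()['ft_force'])
for n in ['wrist','scene','side']:
    im,d,c,R,p=cam(n); save('n2%s.png'%n,im)
a=cv2.imread('pics/n2scene.png')[150:260,390:490]; b=cv2.imread('pics/n2side.png')[100:210,315:415]
cv2.imwrite('pics/n2ss.png',np.hstack([cv2.resize(q,None,fx=4,fy=4,interpolation=cv2.INTER_CUBIC) for q in(a,b)]))
E
```

```text
[ 0.44919893 -0.15777752  0.17349259] 78.81495537261374 [ 0.10862353  0.31818359 -2.23720863]
```

View pics/n2ss.png

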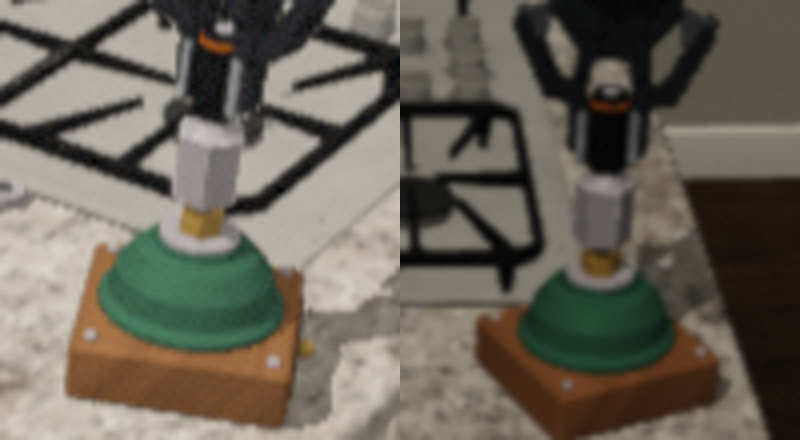

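>>> {"name": "move_arm", "arguments": {
  "deltas": [
    [0,0,0.005,0,0,0,-1],
    [0,0,0.004,0,0,0,-1],
    [0,0,0.003,0,0,0,-1],
    [0,0,0,0,0,0,-1]
  ]
}}

```text
clock: 9.7
position: [0.4494, -0.1579, 0.1633]
ee_rot: [0.773, 0.635, -0.0, 0.001]
ft_force: [-8.7, 2.9, 23.8]
grip_width: 0.311
```

>>> {"name": "move_arm", "arguments": {
  "deltas": [
    [0,0,0.002,0,0,0,-1],
    [0,0,0,0,0,0,-1]
  ]
}}

```text
clock: 9.95
position: [0.4497, -0.158, 0.1631]
ee_rot: [0.773, 0.635, -0.0, 0.001]
ft_force: [-17.5, 5.2, 43.6]
grip_width: 0.311
```

>>> {"name": "move_arm", "arguments": {
  "deltas": [
    [0,0,-0.003,0,0,0,-1],
    [-0.001,-0.0015,0,0,0,4,-1],
    [0,0,0.001,0,0,-8,-1],
    [0,0,0,0,0,4,-1]
  ]
}}

```text
clock: 10.45
position: [0.4491, -0.1588, 0.1633]
ee_rot: [0.772, 0.635, 0.001, 0.002]
ft_force: [-1.8, 0.8, 15.4]
grip_width: 0.31
```

```bash
python3 - <<'E'
from plan import *
print(pose()[0],pose()[2],manip.get_obs()['ft_force'])
for n in ['wrist','scene','side']:
    im,d,c,R,p=cam(n); save('n3%s.png'%n,im)
a=cv2.imread('pics/n3scene.png')[190:240,415:465]; b=cv2.imread('pics/n3side.png')[130:180,340:390]; w=cv2.imread('pics/n3wrist.png')[180:300,260:380]
cv2.imwrite('pics/n3ss.png',np.hstack([cv2.resize(q,(266,266),interpolation=cv2.INTER_CUBIC) for q in(a,b,w)]))
E
```

```text
[ 0.44911213 -0.15880616  0.16334988] 78.88407559128694 [-1.78852174  0.80600115 15.40445341]
```

View pics/n3ss.png

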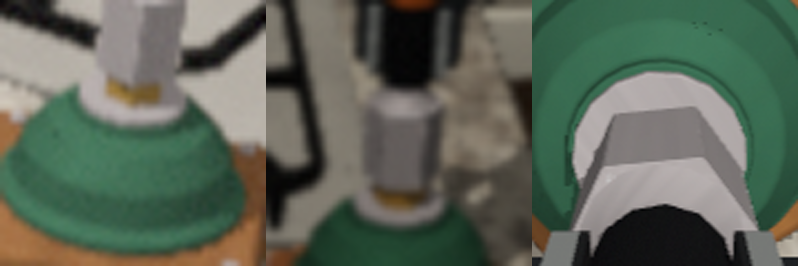

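>>> {"name": "move_arm", "arguments": {
  "deltas": [
    [0.001,0,0,0,0,0,-1],
    [0.001,0,0,0,0,0,-1],
    [0.001,0,0,0,0,0,-1],
    [0,0.0015,0,0,0,0,-1],
    [0,0.0015,0,0,0,0,-1],
    [-0.0015,0,0,0,0,0,-1],
    [-0.0015,0,0,0,0,0,-1],
    [0,-0.0015,0,0,0,0,-1]
  ]
}}

```text
clock: 11.6
position: [0.4495, -0.1589, 0.1633]
ee_rot: [0.773, 0.635, 0.0, 0.001]
ft_force: [-3.9, 2.1, 19.0]
grip_width: 0.311
```

It stops at foot height 0.106 m, which is on top of the nut, even with the small search. This one doesn't fit, so I return it.

>>> {"name": "move_arm", "arguments": {
  "deltas": [
    [0,0,-0.015,0,0,0,-1],
    [0,0,-0.025,0,0,0,-1],
    [0,0,-0.025,0,0,0,-1],
    [0,0,0,0,0,0,-1]
  ]
}}

```text
clock: 12.1
position: [0.4498, -0.159, 0.228]
ee_rot: [0.773, 0.635, 0.001, 0.002]
ft_force: [-0.5, 0.7, -1.5]
grip_width: 0.312
```

```bash
python3 - <<'E'
from plan import *
plan([.4502,.1305,.222],83.7,8,-1)
E
```

```text
from [ 0.4498 -0.159   0.228 ] A 78.81 tilt 0.19
end [0.4502 0.1305 0.222 ]
[[0.0355, -0.007, 0.0007, 0.02, 0.01, -0.61, -1],
[0.0356, -0.0066, 0.0007, 0.02, 0.01, -0.61, -1],
[0.0356, -0.0062, 0.0007, 0.02, 0.01, -0.61, -1],
[0.0357, -0.0058, 0.0007, 0.02, 0.01, -0.61, -1],
[0.0358, -0.0055, 0.0007, 0.02, 0.01, -0.61, -1],
[0.0358, -0.0051, 0.0008, 0.02, 0.01, -0.61, -1],
[0.0359, -0.0047, 0.0007, 0.02, 0.01, -0.61, -1],
[0.036, -0.0043, 0.0008, 0.02, 0.01, -0.61, -1]]
```

>>> {"name": "move_arm", "arguments": {
  "deltas": [
    [0.0355,-0.007,0.001,0,0,-0.6,-1],
    [0.0355,-0.0065,0.001,0,0,-0.6,-1],
    [0.0355,-0.006,0.001,0,0,-0.6,-1],
    [0.0355,-0.006,0.001,0,0,-0.6,-1],
    [0.036,-0.0055,0.001,0,0,-0.6,-1],
    [0.036,-0.005,0.001,0,0,-0.6,-1],
    [0.036,-0.0045,0,0,0,-0.6,-1],
    [0.036,-0.0045,0,0,0,-0.7,-1],
    [0,0,0.03,0,0,0,-1],
    [0,0,0,0,0,0,-1]
  ]
}}

```text
clock: 13.35
position: [0.4479, 0.1305, 0.1881]
ee_rot: [0.745, 0.668, -0.002, -0.001]
ft_force: [0.9, -0.1, -1.2]
grip_width: 0.311
```

```bash
python3 - <<'E'
from plan import *
plan([.4502,.1305,.0665],83.7,5,-1)
E
```

```text
from [0.4479 0.1305 0.1881] A 83.76 tilt 0.26
end [0.4502 0.1305 0.0665]
[[0.0001, 0.0006, 0.0243, -0.05, 0.01, 0.01, -1],
[0.0001, 0.0005, 0.0243, -0.05, 0.01, 0.01, -1],
[0.0, 0.0005, 0.0243, -0.05, 0.01, 0.01, -1],
[0.0001, 0.0005, 0.0244, -0.05, 0.01, 0.01, -1],
[0.0, 0.0005, 0.0243, -0.05, 0.01, 0.01, -1]]
```

>>> {"name": "move_arm", "arguments": {
  "deltas": [
    [0,0.0005,0.03,0,0,0,-1],
    [0,0.0005,0.03,0,0,0,-1],
    [0,0.0005,0.03,0,0,0,-1],
    [0,0,0,0,0,0,-1],
    [0,0,0,0,0,0,-1]
  ]
}}

```text
clock: 13.98
position: [0.4518, 0.1307, 0.1016]
ee_rot: [0.745, 0.667, 0.001, 0.0]
ft_force: [0.0, 0.3, -1.3]
grip_width: 0.309
```

```bash
python3 - <<'E'
from plan import *
plan([.4502,.1305,.0665],83.7,3,-1)
E
```

```text
from [0.4518 0.1307 0.1016] A 83.68 tilt 0.07
end [0.4502 0.1305 0.0665]
[[-0.0001, -0.0005, 0.0117, 0.02, -0.01, -0.01, -1],
[-0.0001, -0.0006, 0.0117, 0.02, -0.01, -0.01, -1],
[-0.0002, -0.0005, 0.0117, 0.02, -0.01, -0.01, -1]]
```

>>> {"name": "move_arm", "arguments": {
  "deltas": [
    [0,-0.0005,0.012,0,0,0,-1],
    [0,-0.0005,0.012,0,0,0,-1],
    [0,-0.0005,0.01,0,0,0,-1],
    [0,0,0,0,0,0,-1],
    [0,0,0,0,0,0,-1]
  ]
}}

```text
clock: 14.6
position: [0.4494, 0.1309, 0.0659]
ee_rot: [0.745, 0.667, -0.0, -0.0]
ft_force: [0.8, 0.4, -2.0]
grip_width: 0.316
```

>>> {"name": "move_arm", "arguments": {
  "deltas": [
    [0,0,0,0,0,0,1],
    [0,0,0,0,0,0,1],
    [0,0,0,0,0,0,1],
    [0,0,0,0,0,0,1],
    [0,0,-0.01,0,0,0,1],
    [0,0,-0.04,0,0,0,1],
    [0,0,-0.04,0,0,0,1],
    [0,0,-0.04,0,0,0,1],
    [0,0,0,0,0,0,1]
  ]
}}

```text
clock: 15.72
position: [0.4511, 0.1315, 0.1995]
ee_rot: [0.745, 0.667, 0.002, 0.002]
ft_force: [-0.9, 0.9, -0.5]
grip_width: 0.996
```

```bash
python3 - <<'E'
from plan import *
im,d,c,R,p=cam('wrist'); save('r1.png',im); np.savez('/tmp/r1',im=im,d=d,R=R,p=p)
plan([.459,.206,.19],83.7,3,1)
E
```

```text
from [0.4503 0.131  0.1977] A 83.7 tilt 0.17
end [0.459 0.206 0.19 ]
[[0.0252, 0.0001, 0.0026, 0.06, 0.0, -0.0, 1],
[0.0252, 0.0002, 0.0025, 0.06, 0.0, -0.0, 1],
[0.0251, 0.0001, 0.0026, 0.06, 0.0, -0.0, 1]]
```

View pics/r1.png

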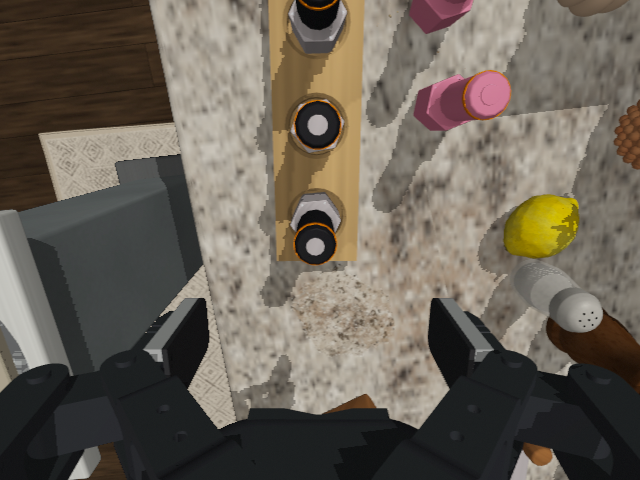

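The near socket is back upright in its well at (315,245). I refine the middle socket's yaw from this top view.

```bash
python3 - <<'E'
from h import *
z=np.load('/tmp/r1.npz'); im,d,R,p=z['im'],z['d'],z['R'],z['p']; c=viewer.calibration('wrist'); P=cloud(d,c,R,p)
q=im[90:160,280:350]; save('mid.png',cv2.resize(q,None,fx=8,fy=8,interpolation=cv2.INTER_CUBIC))
for cx,cy in [(.459,.206)]:
    m=(P[...,2]>.043)&(P[...,2]<.056)&(np.hypot(P[...,0]-cx,P[...,1]-cy)<.024)
    ys,xs=np.nonzero(m); W=np.array([ray(u,v,.05,c,R,p)[:2] for u,v in zip(xs,ys)])-[cx,cy]
    h=cv2.convexHull((W*1e4).astype(np.int32))[:,0]/1e4
    mm=cv2.moments((h*1e4).astype(np.float32)); print(mm['m10']/mm['m00']/10,mm['m01']/mm['m00']/10,mm['m00']/100)
    th=np.radians(np.arange(60)); wd=np.array([np.mean([np.ptp(W@[np.cos(t+k*np.pi/3),np.sin(t+k*np.pi/3)]) for k in range(3)]) for t in th]); print('min width at',np.argmin(wd),wd.min(), 'phase',np.degrees((np.pi-np.angle(np.sum(wd*np.exp(-6j*th))))/6)%60)
    ap=cv2.approxPolyDP((h*1e4).astype(np.int32),15,True)[:,0]/1e4
    e=np.roll(ap,-1,0)-ap
    for a,b in zip(ap,e): print('   ',(a*1000).round(1),'len',round(np.hypot(*b)*1000,1),'normal mod60',round((np.degrees(np.arctan2(b[1],b[0]))+90)%60,1))
E
```

```text
0.39629318995115814 -0.3825680642197398 1102.88
min width at 34 0.03594994772276525 phase 34.17193366292585
    [20.6  1.1] len 21.1 normal mod60 36.3
    [ 8.1 18.1] len 18.9 normal mod60 34.3
    [-10.7  16.7] len 20.4 normal mod60 33.6
    [-19.8  -1.6] len 19.0 normal mod60 32.8
    [ -9.5 -17.6] len 4.0 normal mod60 12.5
    [ -5.7 -18.8] len 17.9 normal mod60 35.8
    [ 12.1 -17. ] len 20.0 normal mod60 34.8
```

View pics/mid.png

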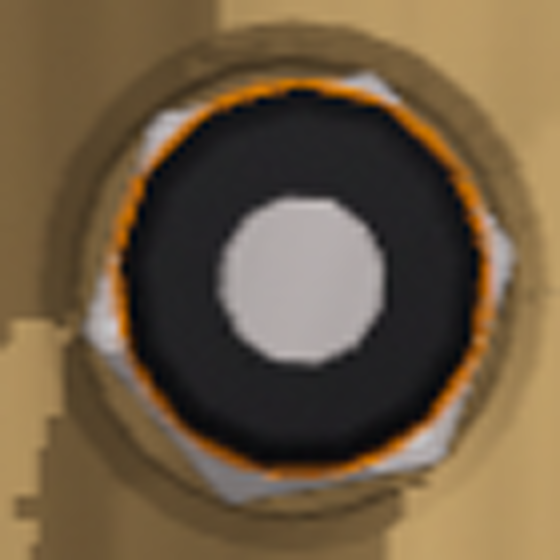

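>>> {"name": "move_arm", "arguments": {
  "deltas": [
    [0.025,0,0.003,0,0,0,1],
    [0.025,0,0.003,0,0,0,1],
    [0.025,0,0.003,0,0,0,1],
    [0,0,0,0,0,0,1],
    [0,0,0,0,0,0,1]
  ]
}}

```text
clock: 16.4
position: [0.4574, 0.2047, 0.1867]
ee_rot: [0.745, 0.667, -0.001, -0.0]
ft_force: [0.7, 0.4, 0.2]
grip_width: 0.999
```

```bash
python3 - <<'E'
from plan import *
plan([.459,.2058,.066],83.7,4,1)
E
```

```text
from [0.4574 0.2047 0.1867] A 83.71 tilt 0.08
end [0.459  0.2058 0.066 ]
[[0.0003, 0.0004, 0.0302, -0.02, 0.01, 0.0, 1],
[0.0003, 0.0004, 0.0302, -0.02, 0.01, 0.0, 1],
[0.0003, 0.0004, 0.0301, -0.02, 0.01, 0.0, 1],
[0.0004, 0.0003, 0.0302, -0.02, 0.01, 0.0, 1]]
```

Middle socket yaw is 34° against the nut's 23°, so it needs a turn of −11°.

>>> {"name": "move_arm", "arguments": {
  "deltas": [
    [0,0.0003,0.03,0,0,0,1],
    [0,0.0003,0.03,0,0,0,1],
    [0,0.0003,0.03,0,0,0,1],
    [0,0,0.03,0,0,0,1],
    [0,0,0,0,0,0,1],
    [0,0,0,0,0,0,1]
  ]
}}

```text
clock: 17.15
position: [0.4592, 0.2051, 0.0683]
ee_rot: [0.745, 0.667, 0.0, 0.0]
ft_force: [0.2, 0.4, 0.2]
grip_width: 1.002
```

```bash
cat > top.py <<'E'
from plan import *
print(pose()[0],pose()[2])
im,d,c,R,p=cam('wrist'); hsv=cv2.cvtColor(im,cv2.COLOR_RGB2HSV)
s=hsv[345:410,280:350]; m=((s[...,2]>120)&(s[...,1]<60)).astype(np.uint8)
n,l,st,ce=cv2.connectedComponentsWithStats(m); i=1+np.argmax(st[1:,4])
w=ray(*(ce[i]+[280,345]),.114,c,R,p); print(ce[i]+[280,345],st[i,4],w)
o=pose(); print('tool-frame offset of top mm',((w-o[0])@o[1]*1000).round(1))
E
python3 top.py
```

```text
[0.45923921 0.20506639 0.06834335] 83.67223595807843
[318.36302682 373.80938697] 1044 [0.45909249 0.20485375 0.114     ]
tool-frame offset of top mm [ -0.4  -0.3 -45.4]
```

>>> {"name": "move_arm", "arguments": {
  "deltas": [
    [0,0,0.002,0,0,0,-1],
    [0,0,0,0,0,0,-1],
    [0,0,0,0,0,0,-1],
    [0,0,0,0,0,0,-1],
    [0,0,0,0,0,0,-1],
    [0,0,0,0,0,0,-1],
    [0,0,0,0,0,0,-1]
  ],
  "force": 60
}}

```text
clock: 18.08
position: [0.4589, 0.2053, 0.0656]
ee_rot: [0.745, 0.667, 0.0, 0.0]
ft_force: [0.3, -0.8, 5.5]
grip_width: 0.312
```

>>> {"name": "move_arm", "arguments": {
  "deltas": [
    [0,0,-0.01,0,0,0,-1],
    [0,0,-0.03,0,0,0,-1],
    [0,0,-0.04,0,0,0,-1],
    [0,0,-0.04,0,0,0,-1],
    [0,0,-0.04,0,0,0,-1],
    [0,0,0,0,0,0,-1]
  ]
}}

```text
clock: 18.82
position: [0.4597, 0.2062, 0.2281]
ee_rot: [0.745, 0.667, 0.002, 0.001]
ft_force: [0.6, 0.6, -2.9]
grip_width: 0.312
```

```bash
python3 - <<'E'
from plan import *
plan([.449,-.157,.22],72.8,10,-1)
E
```

```text
from [0.4597 0.2062 0.2281] A 83.72 tilt 0.26
end [ 0.4491 -0.157   0.22  ]
[[-0.0362, 0.0029, 0.0008, 0.02, -0.01, 1.09, -1],
[-0.0362, 0.0036, 0.0008, 0.02, -0.01, 1.09, -1],
[-0.0361, 0.0043, 0.0008, 0.02, -0.01, 1.09, -1],
[-0.036, 0.005, 0.0008, 0.02, -0.01, 1.09, -1],
[-0.0359, 0.0056, 0.0008, 0.02, -0.01, 1.09, -1],
[-0.0358, 0.0063, 0.0008, 0.02, -0.01, 1.09, -1],
[-0.0356, 0.007, 0.0008, 0.02, -0.01, 1.09, -1],
[-0.0355, 0.0077, 0.0008, 0.02, -0.01, 1.09, -1],
[-0.0353, 0.0084, 0.0008, 0.02, -0.01, 1.09, -1],
[-0.0352, 0.0091, 0.0007, 0.02, -0.01, 1.09, -1]]
```

>>> {"name": "move_arm", "arguments": {
  "deltas": [
    [-0.036,0.003,0.001,0,0,1.1,-1],
    [-0.036,0.0035,0.001,0,0,1.1,-1],
    [-0.036,0.0045,0.001,0,0,1.1,-1],
    [-0.036,0.005,0.001,0,0,1.1,-1],
    [-0.036,0.0055,0.001,0,0,1.1,-1],
    [-0.036,0.0065,0.001,0,0,1.1,-1],
    [-0.0355,0.007,0.001,0,0,1.1,-1],
    [-0.0355,0.0075,0,0,0,1.1,-1],
    [-0.0355,0.0085,0,0,0,1,-1],
    [-0.035,0.009,0,0,0,1.1,-1]
  ]
}}

```text
clock: 20.08
position: [0.447, -0.1585, 0.2172]
ee_rot: [0.805, 0.593, -0.0, -0.001]
ft_force: [1.1, 0.1, -1.5]
grip_width: 0.314
```

>>> {"name": "move_arm", "arguments": {
  "deltas": [
    [0,0,0.01,0,0,0,-1],
    [0,0,0.015,0,0,0,-1],
    [0,0,0.015,0,0,0,-1],
    [0,0,0,0,0,0,-1],
    [0,0,0,0,0,0,-1]
  ]
}}

```text
clock: 20.7
position: [0.4481, -0.1572, 0.1785]
ee_rot: [0.805, 0.594, 0.0, 0.0]
ft_force: [-0.6, -0.6, -1.6]
grip_width: 0.314
```

```bash
cat > look.py <<'E'
from plan import *
import sys
t=sys.argv[1]
print(pose()[0],pose()[2],manip.get_obs()['ft_force'])
for n in ['wrist','scene','side']:
    im,d,c,R,p=cam(n); save(t+n+'.png',im)
a=cv2.imread('pics/%sscene.png'%t)[180:240,410:470]; b=cv2.imread('pics/%sside.png'%t)[120:180,335:395]; w=cv2.imread('pics/%swrist.png'%t)[180:300,260:380]
cv2.imwrite('pics/%sss.png'%t,np.hstack([cv2.resize(q,(266,266),interpolation=cv2.INTER_CUBIC) for q in(a,b,w)]))
plan([.449,-.157,.165],float(sys.argv[2]),3,-1)
E
python3 look.py m1 72.8
```

```text
[ 0.44808636 -0.15721595  0.17849958] 72.85231362596463 [-0.57347262 -0.64930573 -1.616296  ]
from [ 0.4482 -0.1576  0.1788] A 72.82 tilt 0.05
end [ 0.449 -0.157  0.165]
[[0.0003, 0.0002, 0.0046, 0.02, 0.01, 0.01, -1],
[0.0003, 0.0002, 0.0046, 0.02, 0.01, 0.01, -1],
[0.0002, 0.0002, 0.0046, 0.02, 0.01, 0.01, -1]]
```

View pics/m1ss.png

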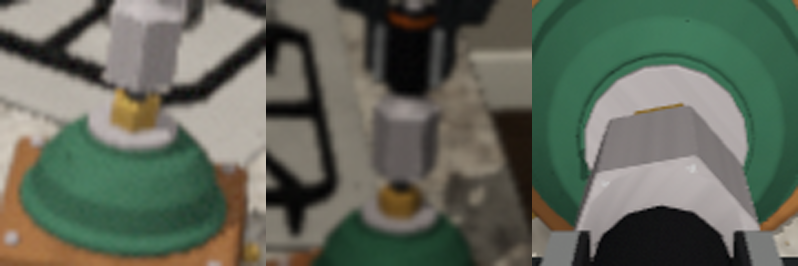

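The wrist crop shows the nut's sliver edge parallel to the barrel edge, about 1 mm to the right. I correct by +0.8 mm in tool y and descend.

>>> {"name": "move_arm", "arguments": {
  "deltas": [
    [0,0.0008,0.004,0,0,0,-1],
    [0,0,0.005,0,0,0,-1],
    [0,0,0.005,0,0,0,-1],
    [0,0,0.002,0,0,0,-1],
    [0,0,0,0,0,0,-1]
  ]
}}

```text
clock: 21.48
position: [0.4489, -0.1579, 0.1634]
ee_rot: [0.805, 0.593, -0.0, 0.0]
ft_force: [-4.6, 1.5, 13.1]
grip_width: 0.309
```

```bash
python3 look.py m2 72.8
```

```text
[ 0.44887164 -0.15787979  0.16341533] 72.80487832452935 [-4.56285153  1.50499071 13.10671894]
from [ 0.4489 -0.1579  0.1634] A 72.81 tilt 0.05
end [ 0.4491 -0.157   0.165 ]
[[0.0003, -0.0, -0.0005, 0.01, 0.01, 0.0, -1],
[0.0003, -0.0001, -0.0005, 0.01, 0.01, 0.0, -1],
[0.0003, -0.0, -0.0006, 0.01, 0.01, 0.0, -1]]
```

View pics/m2ss.png

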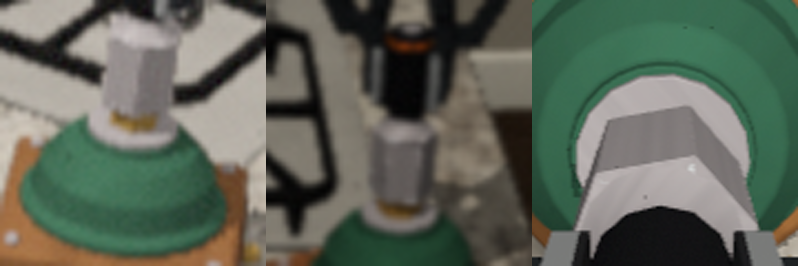

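>>> {"name": "move_arm", "arguments": {
  "deltas": [
    [0.0015,0,0,0,0,0,-1],
    [0.0005,0.001,0,0,0,0,-1],
    [-0.001,0.001,0,0,0,3,-1],
    [-0.002,0,0,0,0,-6,-1],
    [0,-0.0015,0,0,0,3,-1],
    [0,-0.0015,0,0,0,0,-1],
    [0.0015,0,0,0,0,0,-1],
    [0.001,0.001,0,0,0,0,-1]
  ]
}}

```text
clock: 22.62
position: [0.4497, -0.1579, 0.1635]
ee_rot: [0.805, 0.593, -0.0, 0.002]
ft_force: [-2.6, -4.7, 11.6]
grip_width: 0.315
```

The middle socket also stops 14 mm high through the small search. I return it to its well.

>>> {"name": "move_arm", "arguments": {
  "deltas": [
    [0,0,-0.015,0,0,0,-1],
    [0,0,-0.025,0,0,0,-1],
    [0,0,-0.025,0,0,0,-1],
    [0,0,0,0,0,0,-1]
  ]
}}

```text
clock: 23.12
position: [0.4496, -0.1564, 0.2289]
ee_rot: [0.805, 0.594, 0.001, 0.001]
ft_force: [0.3, 1.0, -2.2]
grip_width: 0.311
```

```bash
python3 - <<'E'
from plan import *
plan([.4588,.2055,.222],83.7,10,-1)
E
```

```text
from [ 0.4496 -0.1564  0.2289] A 72.83 tilt 0.14
end [0.4588 0.2055 0.222 ]
[[0.0348, -0.0098, 0.0006, 0.01, 0.0, -1.09, -1],
[0.035, -0.0091, 0.0007, 0.01, 0.0, -1.09, -1],
[0.0352, -0.0085, 0.0007, 0.01, 0.0, -1.09, -1],
[0.0354, -0.0078, 0.0006, 0.01, 0.0, -1.09, -1],
[0.0355, -0.0071, 0.0007, 0.01, 0.0, -1.09, -1],
[0.0356, -0.0065, 0.0006, 0.01, 0.0, -1.09, -1],
[0.0357, -0.0058, 0.0007, 0.01, 0.0, -1.09, -1],
[0.0359, -0.0051, 0.0006, 0.01, 0.0, -1.09, -1],
[0.0359, -0.0044, 0.0007, 0.01, 0.0, -1.09, -1],
[0.0361, -0.0038, 0.0006, 0.01, 0.0, -1.09, -1]]
```

>>> {"name": "move_arm", "arguments": {
  "deltas": [
    [0.035,-0.01,0,0,0,-1.1,-1],
    [0.035,-0.009,0,0,0,-1.1,-1],
    [0.035,-0.0085,0,0,0,-1.1,-1],
    [0.0355,-0.008,0,0,0,-1.1,-1],
    [0.0355,-0.007,0,0,0,-1.1,-1],
    [0.0355,-0.0065,0,0,0,-1.1,-1],
    [0.0355,-0.006,0,0,0,-1.1,-1],
    [0.036,-0.005,0,0,0,-1.1,-1],
    [0.036,-0.0045,0,0,0,-1.1,-1],
    [0.036,-0.004,0,0,0,-1,-1]
  ]
}}

```text
clock: 24.38
position: [0.4566, 0.2063, 0.2262]
ee_rot: [0.745, 0.667, -0.001, -0.0]
ft_force: [1.2, -0.7, -2.0]
grip_width: 0.308
```

>>> {"name": "move_arm", "arguments": {
  "deltas": [
    [0,0.0005,0.03,0,0,0,-1],
    [0,0.0005,0.04,0,0,0,-1],
    [0,0,0.04,0,0,0,-1],
    [0,0,0.015,0,0,0,-1],
    [0,0,0,0,0,0,-1],
    [0,0,0,0,0,0,-1]
  ]
}}

```text
clock: 25.12
position: [0.459, 0.2059, 0.1036]
ee_rot: [0.745, 0.667, 0.001, 0.0]
ft_force: [0.4, 0.3, -2.0]
grip_width: 0.31
```

```bash
python3 - <<'E'
from plan import *
plan([.4588,.2055,.0665],83.7,3,-1)
E
```

```text
from [0.459  0.2059 0.1036] A 83.71 tilt 0.1
end [0.4588 0.2055 0.0665]
[[-0.0001, -0.0001, 0.0124, 0.03, -0.01, 0.0, -1],
[-0.0002, -0.0001, 0.0123, 0.03, -0.01, 0.0, -1],
[-0.0001, -0.0, 0.0124, 0.03, -0.01, 0.0, -1]]
```

>>> {"name": "move_arm", "arguments": {
  "deltas": [
    [0,0,0.012,0,0,0,-1],
    [0,0,0.012,0,0,0,-1],
    [0,0,0.012,0,0,0,-1],
    [0,0,0,0,0,0,-1],
    [0,0,0,0,0,0,-1]
  ]
}}

```text
clock: 25.75
position: [0.458, 0.2054, 0.0658]
ee_rot: [0.745, 0.667, -0.0, -0.0]
ft_force: [-0.2, 0.1, -1.2]
grip_width: 0.31
```

>>> {"name": "move_arm", "arguments": {
  "deltas": [
    [0,0,0,0,0,0,1],
    [0,0,0,0,0,0,1],
    [0,0,0,0,0,0,1],
    [0,0,0,0,0,0,1],
    [0,0,-0.01,0,0,0,1],
    [0,0,-0.04,0,0,0,1],
    [0,0,-0.04,0,0,0,1],
    [0,0,-0.04,0,0,0,1],
    [0,0,0,0,0,0,1]
  ]
}}

```text
clock: 26.88
position: [0.4596, 0.2064, 0.1996]
ee_rot: [0.745, 0.667, 0.002, 0.001]
ft_force: [0.1, 0.4, -0.1]
grip_width: 0.998
```

```bash
python3 - <<'E'
from plan import *
im,d,c,R,p=cam('wrist'); save('r2.png',im); P=cloud(d,c,R,p)
plan([.467,.281,.19],83.7,3,1)
for cx,cy in [(.467,.281)]:
    m=(P[...,2]>.043)&(P[...,2]<.056)&(np.hypot(P[...,0]-cx,P[...,1]-cy)<.024)
    ys,xs=np.nonzero(m); W=np.array([ray(u,v,.05,c,R,p)[:2] for u,v in zip(xs,ys)])-[cx,cy]
    h=cv2.convexHull((W*1e4).astype(np.int32))[:,0]/1e4
    mm=cv2.moments((h*1e4).astype(np.float32)); print(mm['m10']/mm['m00']/10,mm['m01']/mm['m00']/10,mm['m00']/100)
    th=np.radians(np.arange(60)); wd=np.array([np.mean([np.ptp(W@[np.cos(t+k*np.pi/3),np.sin(t+k*np.pi/3)]) for k in range(3)]) for t in th]); print('min width at',np.argmin(wd),wd.min(), 'phase',np.degrees((np.pi-np.angle(np.sum(wd*np.exp(-6j*th))))/6)%60)
E
```

```text
from [0.4589 0.2057 0.1977] A 83.7 tilt 0.16
end [0.467 0.281 0.19 ]
[[0.0252, -0.0001, 0.0026, 0.05, -0.01, -0.0, 1],
[0.0252, -0.0001, 0.0026, 0.05, -0.01, -0.0, 1],
[0.0253, -0.0, 0.0025, 0.05, -0.01, -0.0, 1]]
0.9992373623966262 -0.1335329304878568 1095.54
min width at 25 0.03589249021331891 phase 24.826627307715146
```

View pics/r2.png

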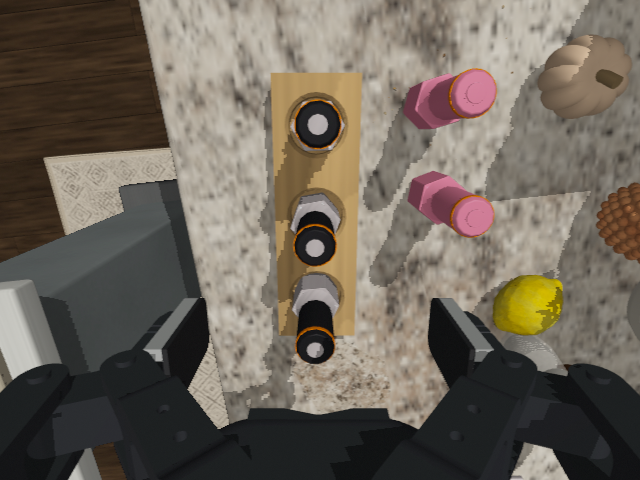

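All three sockets stand upright in the rack, with tops at (318,125), (315,246) and (315,347). The far one has yaw 25°, so it needs −2°. I take it.

>>> {"name": "move_arm", "arguments": {
  "deltas": [
    [0.025,0,0.003,0,0,0,1],
    [0.025,0,0.003,0,0,0,1],
    [0.025,0,0.002,0,0,0,1],
    [0,0,0,0,0,0,1],
    [0,0,0.03,0,0,0,1],
    [0,0,0.03,0,0,0,1],
    [0,0,0,0,0,0,1],
    [0,0,0,0,0,0,1]
  ]
}}

```text
clock: 27.92
position: [0.4668, 0.2798, 0.1292]
ee_rot: [0.745, 0.667, 0.0, 0.0]
ft_force: [-0.2, 0.4, 1.0]
grip_width: 1.0
```

```bash
python3 - <<'E'
from plan import *
plan([.467,.2808,.0655],83.7,3,1)
E
```

```text
from [0.4668 0.2798 0.1292] A 83.69 tilt 0.03
end [0.467  0.2808 0.0655]
[[0.0003, 0.0, 0.0212, 0.01, -0.0, -0.0, 1],
[0.0003, 0.0, 0.0212, 0.01, -0.0, -0.0, 1],
[0.0004, 0.0001, 0.0213, 0.01, -0.0, -0.0, 1]]
```

>>> {"name": "move_arm", "arguments": {
  "deltas": [
    [0.0005,0,0.021,0,0,0,1],
    [0.0005,0,0.021,0,0,0,1],
    [0,0,0.021,0,0,0,1],
    [0,0,0,0,0,0,1],
    [0,0,0,0,0,0,1]
  ]
}}

```text
clock: 28.55
position: [0.4667, 0.2813, 0.0655]
ee_rot: [0.745, 0.667, 0.0, -0.0]
ft_force: [-0.2, 0.1, -0.3]
grip_width: 0.999
```

```bash
python3 top.py
```

```text
[0.46665411 0.28132285 0.0655248 ] 83.72575782541583
[322.48920188 382.49483568] 1065 [0.46766765 0.28001546 0.114     ]
tool-frame offset of top mm [ -1.3   1.  -48.2]
```

>>> {"name": "move_arm", "arguments": {
  "deltas": [
    [-0.001,0.001,0,0,0,0,1],
    [0,0,0,0,0,0,-1],
    [0,0,0,0,0,0,-1],
    [0,0,0,0,0,0,-1],
    [0,0,0,0,0,0,-1],
    [0,0,0,0,0,0,-1],
    [0,0,0,0,0,0,-1],
    [0,0,0,0,0,0,-1]
  ],
  "force": 60
}}

```text
clock: 29.6
position: [0.4677, 0.2799, 0.0655]
ee_rot: [0.745, 0.667, 0.0, 0.0]
ft_force: [0.4, -1.1, 5.4]
grip_width: 0.309
```

>>> {"name": "move_arm", "arguments": {
  "deltas": [
    [0,0,-0.01,0,0,0,-1],
    [0,0,-0.03,0,0,0,-1],
    [0,0,-0.04,0,0,0,-1],
    [0,0,-0.04,0,0,0,-1],
    [0,0,-0.04,0,0,0,-1],
    [0,0,0,0,0,0,-1]
  ]
}}

```text
clock: 30.35
position: [0.4683, 0.281, 0.2282]
ee_rot: [0.745, 0.667, 0.002, 0.001]
ft_force: [1.3, 0.4, -2.3]
grip_width: 0.31
```

```bash
python3 - <<'E'
from plan import *
plan([.4492,-.157,.22],81.8,10,-1)
E
```

```text
from [0.4683 0.281  0.2282] A 83.72 tilt 0.26
end [ 0.4492 -0.157   0.22  ]
[[-0.0437, 0.0029, 0.0007, 0.02, -0.01, 0.19, -1],
[-0.0437, 0.003, 0.0007, 0.02, -0.01, 0.19, -1],
[-0.0437, 0.0032, 0.0008, 0.02, -0.01, 0.19, -1],
[-0.0437, 0.0033, 0.0008, 0.02, -0.01, 0.19, -1],
[-0.0437, 0.0035, 0.0008, 0.02, -0.01, 0.19, -1],
[-0.0437, 0.0036, 0.0008, 0.02, -0.01, 0.19, -1],
[-0.0437, 0.0038, 0.0008, 0.02, -0.01, 0.19, -1],
[-0.0437, 0.0039, 0.0007, 0.02, -0.01, 0.19, -1],
[-0.0437, 0.004, 0.0008, 0.02, -0.01, 0.19, -1],
[-0.0436, 0.0042, 0.0007, 0.02, -0.01, 0.19, -1]]
```

>>> {"name": "move_arm", "arguments": {
  "deltas": [
    [-0.0435,0.003,0.001,0,0,0.2,-1],
    [-0.0435,0.003,0.001,0,0,0.2,-1],
    [-0.0435,0.003,0.001,0,0,0.2,-1],
    [-0.0435,0.0035,0.001,0,0,0.2,-1],
    [-0.0435,0.0035,0.001,0,0,0.2,-1],
    [-0.0435,0.0035,0.001,0,0,0.2,-1],
    [-0.0435,0.004,0.001,0,0,0.2,-1],
    [-0.0435,0.004,0.001,0,0,0.2,-1],
    [-0.0435,0.004,0,0,0,0.2,-1],
    [-0.0435,0.004,0,0,0,0.2,-1]
  ]
}}

```text
clock: 31.6
position: [0.4474, -0.1574, 0.2163]
ee_rot: [0.756, 0.654, -0.0, -0.001]
ft_force: [1.1, -0.3, -1.7]
grip_width: 0.315
```

>>> {"name": "move_arm", "arguments": {
  "deltas": [
    [0,0,0.01,0,0,0,-1],
    [0,0,0.015,0,0,0,-1],
    [0,0,0.015,0,0,0,-1],
    [0,0,0,0,0,0,-1],
    [0,0,0,0,0,0,-1]
  ]
}}

```text
clock: 32.22
position: [0.4485, -0.1557, 0.1775]
ee_rot: [0.756, 0.654, 0.0, 0.0]
ft_force: [0.9, 0.2, -1.0]
grip_width: 0.308
```

```bash
python3 look.py f1 81.8
```

```text
[ 0.4484984  -0.1557057   0.17749751] 81.76305243797188 [ 0.85138496  0.1505603  -1.02970386]
from [ 0.4486 -0.1562  0.1778] A 81.72 tilt 0.06
end [ 0.449 -0.157  0.165]
[[-0.0003, 0.0002, 0.0043, 0.02, 0.01, -0.03, -1],
[-0.0002, 0.0002, 0.0043, 0.02, 0.01, -0.03, -1],
[-0.0003, 0.0001, 0.0042, 0.02, 0.01, -0.03, -1]]
```

View pics/f1ss.png

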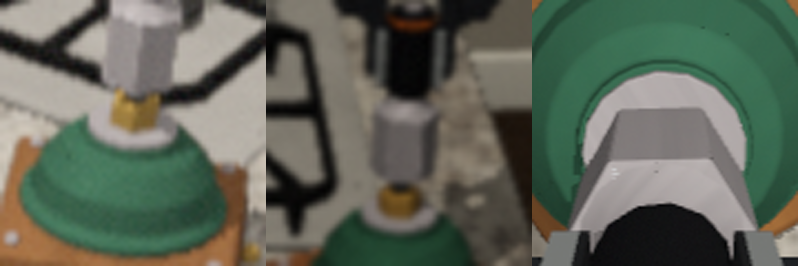

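>>> {"name": "move_arm", "arguments": {
  "deltas": [
    [-0.001,0.0005,0.004,0,0,0,-1],
    [0,0,0.005,0,0,0,-1],
    [0,0,0.004,0,0,0,-1],
    [0,0,0.002,0,0,0,-1],
    [0,0,0,0,0,0,-1]
  ]
}}

```text
clock: 33.0
position: [0.4486, -0.1572, 0.1622]
ee_rot: [0.756, 0.654, -0.0, -0.0]
ft_force: [0.9, -0.4, -2.4]
grip_width: 0.308
```

Already lower than the others, with no contact force. I continue down.

>>> {"name": "move_arm", "arguments": {
  "deltas": [
    [0,0,0.003,0,0,0,-1],
    [0,0,0.003,0,0,0,-1],
    [0,0,0.003,0,0,0,-1],
    [0,0,0,0,0,0,-1]
  ]
}}

```text
clock: 33.5
position: [0.4484, -0.1573, 0.153]
ee_rot: [0.756, 0.654, -0.0, -0.0]
ft_force: [0.3, -0.6, -2.6]
grip_width: 0.312
```

>>> {"name": "move_arm", "arguments": {
  "deltas": [
    [0,0,0.002,0,0,0,-1],
    [0,0,0.002,0,0,0,-1],
    [0,0,0,0,0,0,-1],
    [0,0,0,0,0,0,-1]
  ]
}}

```text
clock: 34.0
position: [0.4487, -0.1574, 0.1495]
ee_rot: [0.756, 0.654, 0.0, 0.0]
ft_force: [-1.0, -1.2, 2.0]
grip_width: 0.313
```

```bash
python3 look.py f2 81.8 | head -1
```

```text
[ 0.44874923 -0.15740429  0.14950194] 81.70243225480175 [-1.00283919 -1.2265743   2.0046069 ]
```

View pics/f2ss.png

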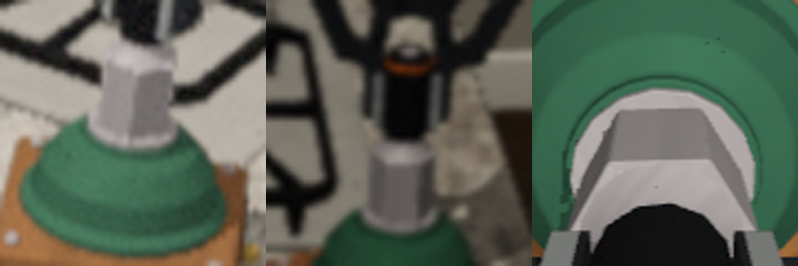

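View pics/f2scene.png

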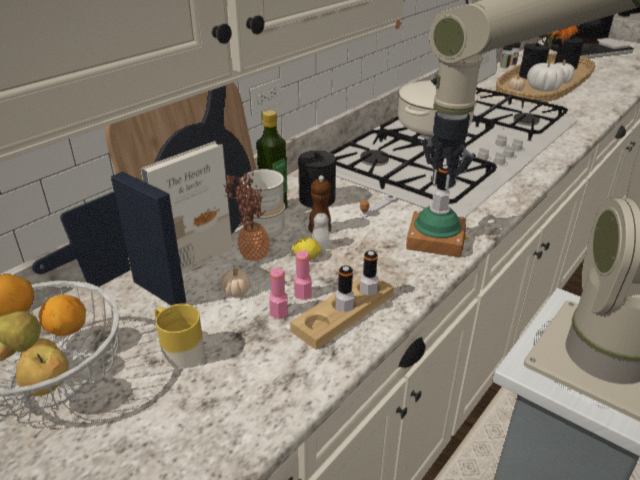

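>>> {"name": "move_arm", "arguments": {
  "deltas": [
    [0,0,0.0005,0,0,0,-1],
    [0,0,0,0,0,0,-1],
    [0,0,0,0,0,0,-1]
  ]
}}

```text
clock: 34.52
position: [0.4488, -0.1574, 0.1494]
ee_rot: [0.756, 0.654, -0.0, 0.0]
ft_force: [-3.1, -0.9, 8.1]
grip_width: 0.314
```

```bash
python3 -c "
from workcell import manip
o=manip.get_obs();print(o['clock'],o['position'],o['ft_force'],o['grip_width'])
print(manip.hand_in())"
```

```text
34.525 [ 0.44883287 -0.15742049  0.14943324] [-3.13840791 -0.86815871  8.14321013] 0.3138683372596385
the job is handed in; nothing more can be done
None
```

The socket from the far rack well, the one at the greatest y, fits the nut. I handed the job in at 34.5 s with the gripper still holding it fully down.

- **The two that did not fit:** The near and middle sockets both stopped with the foot at about 0.106 m, on top of the nut, even after a small search in position and yaw. I put each one back in its own well.
- **The one that fits:** It went down without resistance to a foot height of about 0.092 m, which is the washer. It is gripped at 60 N and presses down with about 8 N.
- **Last pictures:** No brass shows below the seated barrel. The other two sockets stand upright in the rack, and no bystander looked moved.

No check failed. The first position estimates from the scene and side cameras differed by about 7 mm in x, so I worked from the wrist camera's measurements.

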